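# Change over the jars in the plant growth chamber and latch its door

### The job

Change over the growth chamber: stand the spoiled red-capped jars upright in the steel pan, then load the fresh jars upright on the chamber floor, green caps (wheat) with the light sensor and yellow caps (lettuce) with the white louvred air sensor, each jar straight in front of or straight behind its sensor as seen through the doorway, about a finger's width (20 mm) clear of it. When all the jars are where they belong, push the door shut without slamming, until the latch snaps in. Set the glass down rather than dropping it, and leave the bottle, the dishes and the timer where they are.

Things in the scene. Friction and masses are not known exactly. Their poses are not given: they have to be found in the camera images.
- chamber: Fixed open-topped growth chamber (lamp cover off), sizes mm: white floor plate 12 thick, clear walls 112 high above the bench, 290 deep x 306 wide; control unit behind. Origin: centre of underside, on the bench. Own x: from the doorway to the back; own y: left, looking in; door side faces the robot's right (-y). Inner faces: sides y = +-145, back x = +135, shut door x = -133.
- door (a joint): Angle (rad) of the blue-framed clear door: 0 shut, grows as it swings out, to 1.9. Upright hinge left of the doorway, nearest the robot. Panel 268 wide, 10 thick, 14 to 108 mm above the bench; stays where left (0.09 Nm friction). A knob on the outer face sticks out 24, 15 from the free edge. Shutting it takes under 1 N at door_push, then 3 to 8 N over the last 0.1 rad; it snaps in at 0.02.
- bolt (a joint): Sprung brass latch bolt at the door's free edge, m: 0 = out, grows as pushed in (to 0.011). The strike on the right jamb presses its bevel in by about 9 mm as the door shuts; it springs out to 0 behind the strike: that is latched. It is also 0 while the door stands open.
- door_hinge (a point): Point on the door's upright hinge axis, at half the door's height (61 above the bench), in the middle of its thickness; x, y give the axis. Its own axes turn with the door: own -y runs along the panel to the free edge, own -x is the outward normal of the panel (the side to push on).
- door_push (a point): Point on the door's outer face, a good place to push: 220 from the hinge axis, 51 from the free edge, 74 above the bench (34 under the door's top edge). Axes as door_hinge.
- light_sensor: Light sensor fixed to the chamber floor: black foot, black head with a white disc on top; 44 diameter, 85 tall. Origin: centre of its underside, on the chamber floor; own axes parallel to the chamber's. On some starts it stands left, on some right.
- air_sensor: Air humidity sensor fixed to the chamber floor: a stack of six white louvre cones; 44 diameter, 85 tall. Origin and axes as the light sensor. It stands in the other half of the chamber.
- pan: Loose stainless steel pan, 176 (own x) x 162 (own y) x 40 tall, 3 thick, 0.9 kg; three jars fit in a triangle, two of them side by side along its own x. Origin: centre of its underside.
- reagent: Bystander: amber bottle, 64 diameter, 150 tall. Origin: centre of the underside. Leave it.
- dishes: Bystander: stack of four petri dishes, 90 diameter, 64 tall. Origin: centre of the underside. Leave it.
- timer: Bystander: small white lab timer lying flat, 50 x 75 x 22 tall. Origin: centre of the underside. Leave it.
- wheat1: Closed glass culture jar, upright cylinder 58 diameter, 90 tall, about 0.22 kg, heavy at the foot, green cap, wheat seedlings inside. Origin: centre of the underside, z up. Starts on the bench, right of the chamber. Absent (None) on some starts.
- wheat2: Closed glass culture jar, upright cylinder 58 diameter, 90 tall, about 0.22 kg, heavy at the foot, green cap, wheat seedlings inside. Origin: centre of the underside, z up. Starts on the bench, right of the chamber. Absent (None) on some starts.
- lettuce1: Closed glass culture jar, upright cylinder 58 diameter, 90 tall, about 0.22 kg, heavy at the foot, yellow cap, lettuce seedlings inside. Origin: centre of the underside, z up. Starts on the bench, right of the chamber. Absent (None) on some starts.
- lettuce2: Closed glass culture jar, upright cylinder 58 diameter, 90 tall, about 0.22 kg, heavy at the foot, yellow cap, lettuce seedlings inside. Origin: centre of the underside, z up. Starts on the bench, right of the chamber. Absent (None) on some starts.
- spent1: Closed glass culture jar, upright cylinder 58 diameter, 90 tall, about 0.22 kg, heavy at the foot, red cap, brown inside (spoiled). Origin: centre of the underside, z up. Starts inside the chamber, in front of or behind one of the sensors. Absent (None) on some starts.
- spent2: Closed glass culture jar, upright cylinder 58 diameter, 90 tall, about 0.22 kg, heavy at the foot, red cap, brown inside (spoiled). Origin: centre of the underside, z up. Starts inside the chamber, in front of or behind one of the sensors. Absent (None) on some starts.
- spent3: Closed glass culture jar, upright cylinder 58 diameter, 90 tall, about 0.22 kg, heavy at the foot, red cap, brown inside (spoiled). Origin: centre of the underside, z up. Starts inside the chamber, in front of or behind one of the sensors. Absent (None) on some starts.

How it is judged:
On the way, in this order (a step that is already met when the one before it is completed fails the run):
1. the spoiled jars stand released in the pan (x of spent1 in the frame of pan between -0.075 and 0.075 m and y of spent1 in the frame of pan between -0.068 and 0.068 m and z of each of spent1, spent2, spent3 in the frame of pan below 0.012 m and angle between each of spent1, spent2, spent3's own z axis and vertical below 0.12 rad and contact force between the fingers and spent1 below 0.1 N and x of spent2 in the frame of pan between -0.075 and 0.075 m and y of spent2 in the frame of pan between -0.068 and 0.068 m and contact force between the fingers and spent2 below 0.1 N and x of spent3 in the frame of pan between -0.075 and 0.075 m and y of spent3 in the frame of pan between -0.068 and 0.068 m and contact force between the fingers and spent3 below 0.1 N), for 0.2 s.
2. all fresh jars stand by their sensors, spoiled jars in the pan, door not yet shut (all of step 1 and (x of wheat1 in the frame of light_sensor between 0.054 and 0.092 m or x of wheat1 in the frame of light_sensor between -0.092 and -0.054 m) and y of wheat1 in the frame of light_sensor between -0.015 and 0.015 m and z of each of wheat1, wheat2 in the frame of light_sensor below 0.008 m and angle between each of wheat1, wheat2, lettuce1, lettuce2's own z axis and vertical below 0.1 rad and (x of wheat2 in the frame of light_sensor between 0.054 and 0.092 m or x of wheat2 in the frame of light_sensor between -0.092 and -0.054 m) and y of wheat2 in the frame of light_sensor between -0.015 and 0.015 m and (x of lettuce1 in the frame of air_sensor between 0.054 and 0.092 m or x of lettuce1 in the frame of air_sensor between -0.092 and -0.054 m) and y of lettuce1 in the frame of air_sensor between -0.015 and 0.015 m and z of each of lettuce1, lettuce2 in the frame of air_sensor below 0.008 m and (x of lettuce2 in the frame of air_sensor between 0.054 and 0.092 m or x of lettuce2 in the frame of air_sensor between -0.092 and -0.054 m) and y of lettuce2 in the frame of air_sensor between -0.015 and 0.015 m and contact force between the fingers and wheat1 below 0.1 N and contact force between the fingers and wheat2 below 0.1 N and contact force between the fingers and lettuce1 below 0.1 N and contact force between the fingers and lettuce2 below 0.1 N and value of joint door above 0.15 rad), for 0.2 s.
3. the door is shut and its bolt has sprung out behind the strike (value of joint door below 0.028 rad and value of joint bolt below 0.002 m), for 0.3 s.
At the end, for the whole second after the job is handed in: Red-capped jars upright in the pan; green-capped jars by the light sensor and yellow-capped by the air sensor, upright on the chamber floor, centre 54 to 92 mm in front of or behind the sensor, within 15 mm sideways; door within 0.028 rad of shut, bolt out within 2 mm; all at rest (all of step 3 and (x of wheat1 in the frame of light_sensor between 0.054 and 0.092 m or x of wheat1 in the frame of light_sensor between -0.092 and -0.054 m) and y of wheat1 in the frame of light_sensor between -0.015 and 0.015 m and z of each of wheat1, wheat2 in the frame of light_sensor below 0.008 m and angle between each of wheat1, wheat2, lettuce1, lettuce2's own z axis and vertical below 0.1 rad and (x of wheat2 in the frame of light_sensor between 0.054 and 0.092 m or x of wheat2 in the frame of light_sensor between -0.092 and -0.054 m) and y of wheat2 in the frame of light_sensor between -0.015 and 0.015 m and (x of lettuce1 in the frame of air_sensor between 0.054 and 0.092 m or x of lettuce1 in the frame of air_sensor between -0.092 and -0.054 m) and y of lettuce1 in the frame of air_sensor between -0.015 and 0.015 m and z of each of lettuce1, lettuce2 in the frame of air_sensor below 0.008 m and (x of lettuce2 in the frame of air_sensor between 0.054 and 0.092 m or x of lettuce2 in the frame of air_sensor between -0.092 and -0.054 m) and y of lettuce2 in the frame of air_sensor between -0.015 and 0.015 m and x of spent1 in the frame of pan between -0.075 and 0.075 m and y of spent1 in the frame of pan between -0.068 and 0.068 m and z of each of spent1, spent2, spent3 in the frame of pan below 0.012 m and angle between each of spent1, spent2, spent3's own z axis and vertical below 0.12 rad and x of spent2 in the frame of pan between -0.075 and 0.075 m and y of spent2 in the frame of pan between -0.068 and 0.068 m and x of spent3 in the frame of pan between -0.075 and 0.075 m and y of spent3 in the frame of pan between -0.068 and 0.068 m and linear speed of each of wheat1, wheat2, lettuce1, lettuce2, spent1, spent2, spent3 below 0.02 m/s); the robot touches nothing.
It fails at once if the bottle, the dishes or the timer are moved more than 25 mm (distance of any of reagent, dishes, timer from where it was at the start of the episode above 0.025 m).
It fails at once if a jar is dropped or flung: faster than 0.95 m/s with the fingers off it (a fall of more than 45 mm) ((linear speed of wheat1 above 0.95 m/s and contact force between the fingers and wheat1 below 0.1 N) or (linear speed of wheat2 above 0.95 m/s and contact force between the fingers and wheat2 below 0.1 N) or (linear speed of lettuce1 above 0.95 m/s and contact force between the fingers and lettuce1 below 0.1 N) or (linear speed of lettuce2 above 0.95 m/s and contact force between the fingers and lettuce2 below 0.1 N) or (linear speed of spent1 above 0.95 m/s and contact force between the fingers and spent1 below 0.1 N) or (linear speed of spent2 above 0.95 m/s and contact force between the fingers and spent2 below 0.1 N) or (linear speed of spent3 above 0.95 m/s and contact force between the fingers and spent3 below 0.1 N)).
It fails at once if the door is slammed: swings shut faster than 2.5 rad/s (velocity of joint door below -2.5 rad/s).
Of wheat1, wheat2, lettuce1, lettuce2 only 3 to 4 are there at a start; the rules pass over those that are not, and their reading is None.
Of spent1, spent2, spent3 only 2 to 3 are there at a start; the rules pass over those that are not, and their reading is None.
At some moment in a run one of wheat1, wheat2, lettuce1, lettuce2 may be knocked a few centimetres aside while the robot is not near it.
It also fails if it takes over 210 s, if anything falls off the work surface, if the arm or the gripper's body presses on something with over 40 N, if the wrist force passes 120 N, or if a joint passes its speed limit or range.

### The arm

A 7-joint arm with a two-finger parallel gripper is mounted at the origin on the work surface. World frame = base frame: x ahead of the robot, y to its left, z up, the work surface at z = 0. Lengths are in m, angles in rad, forces in N, time in s.
With the tool pointing down it reaches from about 0.425 to 0.8 m from the base axis. Payload 8.3 kg.
Tool frame: the origin (TCP) lies at the centre of the arm's flange, where the gripper is bolted on; the fingertips stand 173 mm ahead of it and the grasp point (between the pads) lies 155 mm ahead of it; z points along the fingers, y is the line along which they close (so a half turn about z gives the same grasp; the last joint's range is limited). The gripper opens to 85 mm and grips with 20 to 120 N. Pads are 22 mm wide; open, the fingers measure 114 mm over their backs; the gripper's body (76 mm by 85 mm) begins 54 mm behind the grasp point. The pads swing forward as they close: fully open they stand 13 mm farther back than shut.
Start: joints at [1.054, 0.383, 0.016, 1.37, -0.006, 1.388, -0.046], TCP at [0.274, -0.562, 0.405] pointing down, gripper open.
Joint ranges: [-2.95, 2.95], [-0.25, 2.06], [-1.52, 1.56], [0.18, 2.33], [-1.44, 4.58], [0.02, 2.06], [-3.01, 3.01]. Speed limits (rad/s): [2.39, 2.39, 3.01, 3.01, 3.14, 3.14, 3.14].

### API

Orientations are given as a rotation vector (axis times angle).
In Python, from rig import robot gives the robot as it stands.
- The arm moves only by the shell command python3 -m handwheel 'ROWS'. ROWS is JSON, a list of rows, each a list of 5 numbers: the opening, from 0 (shut) to 1 (fully open), then the shift along the world's x, y, z in m, then the turn about the world's z in rad. In form: [[claw, tx, ty, tz, twist], ...]. A call has 1 to 5 rows; each row is the pose to reach, as a shift and turn from the pose commanded when the call began; what a row does not reach only later rows make up. A row lasts 1/12 s, in which the tool goes at most 41.7 mm and 7.16 degrees, less where a joint would pass 70% of its speed; a pose out of reach is approached as far as the arm can. A call with a gripper value outside its range is refused whole. The fingers move at their own pace and stop on an object; the grip force is fixed at half the most. Time passes only in rows, so rows that repeat a pose let the fingers close. It gives the time, the measured TCP pose, the force, the opening and the grip force at its end, in the units of the state.
- robot.observe(): the state, without advancing time (a new reading comes with each control period).
- robot.snapshot(name): name is "scene" or "top"; returns (picture, depth): 400x640x3 uint8, red, green, blue; 400x640 float32, m along the optical axis (not along the pixel's ray), 0 where there is no reading.
- robot.get_calibration(name): a dict with "fx", "fy", "cx", "cy" (pixels), "extrinsics" (4x4, takes a point from camera to world coordinates). Camera axes: x right, y down, z forward; pixel columns grow to the right and rows downward; lengths in m; the calibration is good to about 2 mm. A picture is of the moment at which its call begins. get_calibration takes no time and is no camera call.
- robot.job_done(): hands the job in; it is judged then, once.
Trained networks look in the newest picture that a camera, given by its name, has taken for a name from the list of things; names that differ only in an ending like _2 or _b are one class to them, and where a whole thing is asked for, a point or a joint stands for the part that bears it (a point fixed in the world has none). Each returns a list of dicts, best first, with "score" (0 to 1); they miss things now and then, are a little off and sometimes report something else, mostly with a low value. They report only what shows in the picture. A call takes as long as a camera call.
- robot.find_in(label, camera): "at" ([x, y, z] in m, in world coordinates, good to about 4 mm: the middle of the surface that is visible of it).
- robot.outline_of(label, camera): "pixels" (400x640 bool, what is visible of it).
The state is a dict: "time_s": time; "joints": joint angles; "qvel": joint speeds; "effort": joint torques, N m; "ee_pos": TCP position; "tcp_rot": TCP orientation; "force": force on the tool from outside, world axes, zero at the start; "wrist_torque": the same for the moment, N m; "opening": opening from 0.0 (shut) to 1.0 (fully open); "finger_force": force on a finger pad.
Only numpy, scipy, OpenCV 4.12 (cv2) and the standard library are available. Lean on these libraries where they do the work, as an engineer would, in place of code of your own. Each camera call takes 0.05 s, during which the arm holds its last target. There are 200 camera calls.

## Working session

There is one attempt and no reset: what is moved stays moved. The work goes in short steps, Python scripts to look and compute and a shell command to move; the robot and the scene stay as the last step left them, time stands still between calls to the robot, and variables do not carry over. Pictures are saved under pics/ and viewed, at most 14 in all, crops included, and the job is handed in when it is done.

```bash
mkdir -p pics; ls; python3 - <<'E'
from rig import robot
import cv2,numpy as np
for n in("scene","top"):
    p,d=robot.snapshot(n); cv2.imwrite(f"pics/{n}0.png",p[:,:,::-1])
    c=robot.get_calibration(n); print(n,c["fx"],c["cx"],c["cy"],np.round(c["extrinsics"],3).tolist())
for l in["chamber","door","door_hinge","light_sensor","air_sensor","pan","reagent","dishes","timer","wheat1","lettuce1","spent1"]:
    for cam in("top","scene"):
        print(l,cam,[(np.round(r["at"],3).tolist(),round(r["score"],2)) for r in robot.find_in(l,cam)])
print(robot.observe())
E
```

```text
pics
scene 399.70976522767154 318.02931949125815 200.1395552936495 [[0.735, 0.41, -0.541, 1.129], [0.678, -0.47, 0.565, -0.623], [-0.023, -0.782, -0.623, 0.706], [0.0, 0.0, 0.0, 1.0]]
top 511.1191833296546 311.797548318286 204.52058259159688 [[-0.027, -0.984, 0.173, 0.366], [-1.0, 0.025, -0.015, -0.005], [0.01, -0.174, -0.985, 1.246], [0.0, 0.0, 0.0, 1.0]]
chamber top [([0.508, 0.306, 0.017], 0.58)]
chamber scene [([0.503, 0.254, 0.044], 0.76)]
door top [([0.494, 0.015, 0.104], 0.8), ([0.523, -0.396, 0.004], 0.3)]
door scene [([0.557, -0.024, 0.087], 0.93)]
door_hinge top [([0.495, 0.017, 0.104], 0.91), ([0.534, -0.206, 0.091], 0.28)]
door_hinge scene [([0.56, -0.031, 0.09], 0.66)]
light_sensor top [([0.448, 0.258, 0.089], 0.86), ([0.572, 0.204, 0.101], 0.6)]
light_sensor scene [([0.451, 0.258, 0.062], 0.68), ([0.581, 0.27, 0.07], 0.34)]
air_sensor top [([0.569, 0.272, 0.086], 0.61), ([0.439, 0.332, 0.1], 0.31)]
air_sensor scene [([0.581, 0.271, 0.069], 0.61)]
pan top [([0.523, -0.394, 0.006], 0.58)]
pan scene [([0.512, -0.382, 0.002], 0.83), ([0.725, -0.318, 0.018], 0.31)]
reagent t
[... 891 characters left out ...]
0.56)]
{'time_s': 1.3, 'joints': array([ 1.05407177,  0.38339616,  0.01638814,  1.37009047, -0.00629695,
        1.38819201, -0.04651008]), 'qvel': array([ 0.00112362,  0.0012678 ,  0.0012208 , -0.00056559,  0.0002328 ,
       -0.00179134,  0.00018729]), 'effort': array([-1.45568215e-04, -6.27346802e+01,  8.42949674e-01, -3.72079897e+01,
        1.65057555e-02,  2.80742373e-03,  4.09317397e-05]), 'ee_pos': array([ 0.27404045, -0.56171342,  0.40468598]), 'tcp_rot': array([-3.06099317e+00, -7.06825593e-01, -7.86844850e-05]), 'force': array([-0.63251116,  0.15590052,  0.37919885]), 'wrist_torque': array([-0.0245961 ,  0.03942998,  0.01596015]), 'finger_force': 0.0, 'opening': 1.000611456526277}
```

View pics/top0.png

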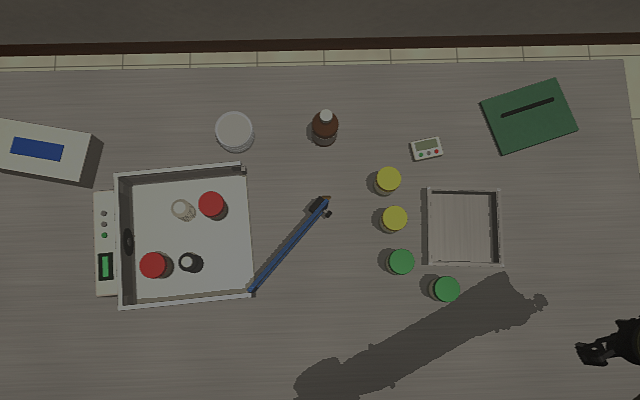

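View pics/scene0.png

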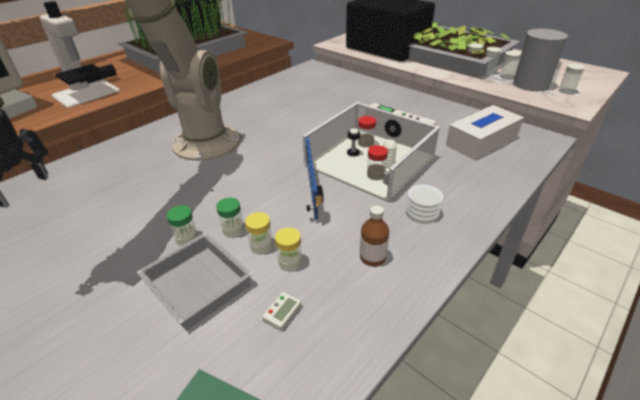

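The top view shows the red jars at (211,204), in front of the air sensor (182,210), and at (152,265), behind the light sensor (190,262). The yellow jars are at (388,180) and (395,218) and the green ones at (401,261) and (446,289). The pan is centred near (463,228), and the door runs from its hinge at (250,290) to its free edge at (325,200). The scene view agrees. Next I'll measure these properly.

```bash
cat > h.py <<'E'
from rig import robot
import cv2,numpy as np
def cloud(cam="top",save=None):
    p,d=robot.snapshot(cam); c=robot.get_calibration(cam)
    if save: cv2.imwrite(save,p[:,:,::-1])
    v,u=np.mgrid[:400,:640]
    P=np.stack([(u-c["cx"])/c["fx"]*d,(v-c["cy"])/c["fy"]*d,d,np.ones_like(d)],-1)@np.array(c["extrinsics"]).T
    P[d==0]=np.nan
    return p,P[...,:3]
def jars(p,P):
    hsv=cv2.cvtColor(p,cv2.COLOR_RGB2HSV); out={}
    for n,(lo,hi) in dict(red=(170,186),yellow=(22,35),green=(50,80)).items():
        h=hsv[...,0].astype(int); h=np.where((h<90)&(n=="red"),h+180,h)
        m=((h>=lo)&(h<=hi)&(hsv[...,1]>110)&(hsv[...,2]>60)).astype(np.uint8)
        k,L,S,_=cv2.connectedComponentsWithStats(m); out[n]=[]
        for i in range(1,k):
            if S[i,4]<120: continue
            Q=P[(L==i)]; Q=Q[~np.isnan(Q[:,0])]; zt=np.percentile(Q[:,2],85); Q=Q[Q[:,2]>zt-.008]
            (x,y),r=cv2.minEnclosingCircle(Q[:,:2].astype(np.float32)); m_=Q.mean(0)
            out[n].append([round(float(a),3) for a in (m_[0],m_[1],zt,x,y,r)])
    return out
def st():
    s=robot.observe(); R=cv2.Rodrigues(s["tcp_rot"])[0]
    return dict(t=round(s["time_s"],1),pos=np.round(s["ee_pos"],4).tolist(),yaw_y=round(float(np.degrees(np.arctan2(R[1,1],R[0,1]))),2),tilt=np.round(R[:,2],3).tolist(),F=np.round(s["force"],1).tolist(),op=round(s["opening"],3),ff=round(s["finger_force"],1))
E
python3 - <<'E'
from h import *
p,P=cloud()
print(jars(p,P)); print(st())
x,y,z=P[...,0],P[...,1],P[...,2]
def rect(n,m):
    r=cv2.minAreaRect(P[m][:,:2].astype(np.float32)); print(n,m.sum(),np.round(r[0],3),np.round(r[1],3),round(r[2],2))
rect("pan",(z>.033)&(z<.046)&(y<-.28)&(y>-.5)&(x>.41)&(x<.66))
rect("chamb",(z>.104)&(z<.12)&(y>.09)&(y<.45)&(x>.34)&(x<.7))
rect("door",(z>.1)&(z<.116)&(y>-.07)&(y<.11)&(x>.34)&(x<.6))
rect("floor",(z>.006)&(z<.018)&(y>.09)&(y<.45)&(x>.34)&(x<.7))
for l in("light_sensor","air_sensor"):
    m=robot.outline_of(l,"top")[0]["pixels"]; Q=P[m]; 
    print(l,m.sum(),np.nanpercentile(Q[:,2],[5,50,95]).round(3)); Q=Q[(Q[:,2]>.088)&(Q[:,2]<.106)]
    print(len(Q),Q.mean(0).round(4) if len(Q) else 0,cv2.minEnclosingCircle(Q[:,:2].astype(np.float32)) if len(Q) else 0)
E
```

```text
{'red': [[0.576, 0.207, 0.105, 0.576, 0.208, 0.029], [0.441, 0.336, 0.104, 0.441, 0.336, 0.029]], 'yellow': [[0.627, -0.202, 0.093, 0.628, -0.201, 0.029], [0.534, -0.21, 0.093, 0.535, -0.21, 0.029]], 'green': [[0.436, -0.222, 0.093, 0.435, -0.221, 0.028], [0.44, 0.439, 0.106, 0.44, 0.437, 0.023], [0.371, -0.319, 0.093, 0.371, -0.319, 0.028]]}
{'t': 1.4, 'pos': [0.274, -0.5617, 0.4047], 'yaw_y': -63.99, 'tilt': [-0.0, 0.0, -1.0], 'F': [0.9, -0.0, -0.8], 'op': 1.002, 'ff': 0.0}
pan 1380 [ 0.518 -0.386] [0.18  0.191] 87.21
chamb 2467 [0.508 0.278] [0.311 0.359] 4.09
door 530 [0.484 0.028] [0.011 0.255] 48.16
floor 11464 [0.52  0.268] [0.357 0.359] 89.99
light_sensor 391 [0.02  0.09  0.099]
241 [0.4463 0.261  0.0935] ((0.44676631689071655, 0.26169657707214355), 0.0208938829600811)
air_sensor 371 [0.036 0.09  0.096]
215 [0.5689 0.2798 0.0927] ((0.5702162384986877, 0.2811741530895233), 0.020308416336774826)
```

```bash
for i in 1; do
python3 -m handwheel '[[1,0.075,0.192,0,0.297],[1,0.075,0.192,0,0.297],[1,0.075,0.192,0,0.297],[1,0.075,0.192,0,0.297],[1,0.075,0.192,0,0.297]]'
python3 -m handwheel '[[1,0.075,0.192,0,0.297],[1,0.075,0.192,0,0.297],[1,0.075,0.192,0,0.297],[1,0.075,0.192,0,0.297],[1,0.075,0.192,0,0.297]]'
done; python3 -c "
from h import *
print(st())"
```

```text
time_s: 1.87
ee_pos: [0.3495, -0.3675, 0.4048]
tcp_rot: [2.922, 1.153, 0.0]
force: [1.4, 0.5, 0.3]
opening: 1.003
finger_force: 0.0
time_s: 2.28
ee_pos: [0.4243, -0.1753, 0.4051]
tcp_rot: [2.719, 1.572, 0.001]
force: [1.3, -0.8, 0.5]
opening: 0.997
finger_force: 0.0
{'t': 2.3, 'pos': [0.4243, -0.1753, 0.4051], 'yaw_y': -29.92, 'tilt': [0.001, -0.001, -1.0], 'F': [1.3, -0.8, 0.5], 'op': 0.997, 'ff': 0.0}
```

```bash
python3 - <<'E'
from h import *
p,P=cloud("top","pics/top1.png")
x,y,z=P[...,0],P[...,1],P[...,2]
m=(z>.034)&(z<.047)&(y<-.28)&(y>-.5)&(x>.41)&(x<.64)
q=P[m]
for a,b,n in((1,0,"x"),(0,1,"y")):
    print(n,np.percentile(q[:,b],[0.5,3,10,50,90,97,99.5]).round(3))
cv2.imwrite("pics/pan.png",cv2.resize(p[160:300,380:540,::-1],None,fx=4,fy=4))
E
```

```text
x [0.42  0.423 0.433 0.576 0.609 0.612 0.616]
y [-0.478 -0.475 -0.472 -0.46  -0.311 -0.304 -0.301]
```

```bash

python3 -m handwheel '[[1,0.075,0.191,0,0.297],[1,0.075,0.191,0,0.297],[1,0.075,0.191,0,0.297],[1,0.075,0.191,0,0.297],[1,0.075,0.191,0,0.297]]'
python3 -m handwheel '[[1,0.076,0.191,0,0.297],[1,0.076,0.191,0,0.297],[1,0.076,0.191,0,0.297],[1,0.076,0.191,0,0.297],[1,0.076,0.191,0,0.297]]'
python3 -m handwheel '[[1,0,0,-0.04,0],[1,0,0,-0.08,0],[1,0,0,-0.11,0],[1,0,0,-0.11,0]]'
python3 -c "
from h import *
print(st())"
```

```text
time_s: 2.75
ee_pos: [0.4993, 0.0154, 0.4051]
tcp_rot: [2.457, 1.957, 0.001]
force: [0.4, -0.2, 0.6]
opening: 1.001
finger_force: 0.0
time_s: 3.17
ee_pos: [0.5757, 0.206, 0.4046]
tcp_rot: [2.141, 2.299, 0.0]
force: [2.2, 0.0, 0.8]
opening: 0.997
finger_force: 0.0
time_s: 3.5
ee_pos: [0.5733, 0.2028, 0.2875]
tcp_rot: [-2.137, -2.295, 0.016]
force: [-0.1, -0.1, -0.9]
opening: 1.0
finger_force: 0.0
{'t': 3.5, 'pos': [0.5733, 0.2028, 0.2875], 'yaw_y': 4.09, 'tilt': [-0.011, -0.004, -1.0], 'F': [-0.1, -0.1, -0.9], 'op': 1.0, 'ff': 0.0}
```

```bash

python3 -m handwheel '[[1,0,0.001,0,0],[1,0,0.001,-0.025,0],[1,0,0.001,-0.05,0],[1,0,0.001,-0.072,0],[1,0,0.001,-0.072,0]]'
python3 -m handwheel '[[0.3,0,0,0,0],[0.3,0,0,0,0],[0.3,0,0,0,0],[0.3,0,0,0,0],[0.3,0,0,0,0]]'
python3 -c "
from h import *
print(st())"
```

```text
time_s: 3.92
ee_pos: [0.5749, 0.2045, 0.2215]
tcp_rot: [-2.142, -2.297, 0.004]
force: [-0.4, -0.6, 0.2]
opening: 1.001
finger_force: 0.0
time_s: 4.33
ee_pos: [0.5761, 0.206, 0.2262]
tcp_rot: [2.14, 2.297, 0.007]
force: [-0.5, -0.8, 7.2]
opening: 0.669
finger_force: 64.0
{'t': 4.3, 'pos': [0.5761, 0.206, 0.2262], 'yaw_y': 4.06, 'tilt': [0.005, 0.002, -1.0], 'F': [-0.5, -0.8, 7.2], 'op': 0.669, 'ff': 64.0}
```

```bash

python3 -m handwheel '[[0.3,0,0,0.03,0],[0.3,0,0,0.065,0],[0.3,0,0,0.1,0],[0.3,0,0,0.135,0],[0.3,0,0,0.135,0]]'
python3 -m handwheel '[[0.3,-0.004,-0.03,0,0],[0.3,-0.008,-0.065,0,0],[0.3,-0.012,-0.1,0,0],[0.3,-0.016,-0.14,0,0],[0.3,-0.02,-0.18,0,0]]'
python3 -m handwheel '[[0.3,-0.004,-0.04,0,0],[0.3,-0.008,-0.08,0,0],[0.3,-0.012,-0.12,0,0],[0.3,-0.016,-0.16,0,0],[0.3,-0.02,-0.2,0,0]]'
python3 -m handwheel '[[0.3,-0.004,-0.04,0,0],[0.3,-0.008,-0.08,0,0],[0.3,-0.012,-0.12,0,0],[0.3,-0.016,-0.16,0,0],[0.3,-0.02,-0.2,0,0]]'
python3 -m handwheel '[[0.3,0,-0.03,0,0],[0.3,0,-0.052,0,0],[0.3,0,-0.052,0,0],[0.3,0,-0.052,0,0]]'
python3 -c "
from h import *
print(st())
p,P=cloud('top','pics/top2.png'); print(jars(p,P))"
```

```text
time_s: 4.75
ee_pos: [0.5761, 0.2068, 0.3677]
tcp_rot: [2.137, 2.295, 0.019]
force: [0.6, 1.4, -1.2]
opening: 0.662
finger_force: 64.9
time_s: 5.17
ee_pos: [0.5545, 0.0243, 0.3592]
tcp_rot: [2.138, 2.299, 0.002]
force: [0.9, -0.4, -1.5]
opening: 0.67
finger_force: 65.0
time_s: 5.58
ee_pos: [0.5345, -0.1763, 0.3594]
tcp_rot: [2.139, 2.298, 0.001]
force: [1.0, 0.5, -2.4]
opening: 0.662
finger_force: 65.0
time_s: 6.0
ee_pos: [0.5146, -0.3765, 0.3593]
tcp_rot: [2.139, 2.298, 0.0]
force: [1.1, -0.5, -2.1]
opening: 0.665
finger_force: 65.0
time_s: 6.33
ee_pos: [0.5144, -0.4283, 0.3582]
tcp_rot: [2.144, 2.295, 0.0]
force: [0.5, 1.3, -2.3]
opening: 0.669
finger_force: 65.0
{'t': 6.3, 'pos': [0.5144, -0.4283, 0.3582], 'yaw_y': 3.91, 'tilt': [0.001, -0.0, -1.0], 'F': [0.5, 1.3, -2.3], 'op': 0.669, 'ff': 65.0}
{'red': [[0.513, -0.412, 0.237, 0.513, -0.414, 0.026], [0.44, 0.336, 0.104, 0.441, 0.336, 0.029]], 'yellow': [[0.627, -0.202, 0.093, 0.628, -0.202, 0.029], [0.534, -0.21, 0.093, 0.534, -0.211, 0.029]], 'green': [[0.44, -0.213, 0.093, 0.435, -0.221, 0.028], [0.44, 0.439, 0.105, 0.44, 0.438, 0.023], [0.371, -0.319, 0.093, 0.371, -0.319, 0.028]]}
```

```bash

python3 -m handwheel '[[0.3,0,0,-0.03,0],[0.3,0,0,-0.06,0],[0.3,0,0,-0.09,0],[0.3,0,0,-0.115,0],[0.3,0,0,-0.13,0]]'
python3 -m handwheel '[[0.3,0,0,0,0],[0.3,0,0,-0.004,0],[0.3,0,0,-0.008,0],[0.3,0,0,-0.01,0],[0.3,0,0,-0.01,0]]'
python3 -c "
from h import *
print(st())"
```

```text
time_s: 6.8
ee_pos: [0.5151, -0.4241, 0.2252]
tcp_rot: [-2.135, -2.299, -0.001]
force: [-0.3, 0.8, -2.1]
opening: 0.668
finger_force: 65.1
time_s: 7.22
ee_pos: [0.5153, -0.4267, 0.2186]
tcp_rot: [2.14, 2.298, 0.0]
force: [0.2, -0.0, -2.2]
opening: 0.667
finger_force: 65.1
{'t': 7.2, 'pos': [0.5153, -0.4267, 0.2186], 'yaw_y': 4.08, 'tilt': [0.001, -0.001, -1.0], 'F': [0.2, -0.0, -2.2], 'op': 0.667, 'ff': 65.1}
```

```bash

python3 -m handwheel '[[0.3,0,0,-0.002,0],[0.3,0,0,-0.002,0],[0.75,0,0,-0.002,0],[0.9,0,0,-0.002,0],[0.9,0,0,-0.002,0]]'
python3 -m handwheel '[[0.95,0,0,0,0],[0.95,0,0,0.03,0],[0.95,0,0,0.065,0],[0.95,0,0,0.1,0],[0.95,0,0,0.14,0]]'
python3 -m handwheel '[[1,-0.004,0.04,0,0],[1,-0.008,0.08,0,0],[1,-0.012,0.12,0,0],[1,-0.016,0.16,0,0],[1,-0.02,0.2,0,0]]'
python3 -m handwheel '[[1,-0.004,0.04,0,0],[1,-0.008,0.08,0,0],[1,-0.012,0.12,0,0],[1,-0.016,0.16,0,0],[1,-0.02,0.2,0,0]]'
python3 -c "
from h import *
print(st())
p,P=cloud('top','pics/top3.png'); print(jars(p,P))"
```

```text
time_s: 7.63
ee_pos: [0.5151, -0.4268, 0.216]
tcp_rot: [2.141, 2.298, 0.0]
force: [0.5, 0.5, 0.3]
opening: 0.902
finger_force: 0.0
time_s: 8.05
ee_pos: [0.5146, -0.4265, 0.356]
tcp_rot: [-2.139, -2.297, 0.0]
force: [1.2, -0.5, -0.5]
opening: 0.952
finger_force: 0.0
time_s: 8.47
ee_pos: [0.4945, -0.2249, 0.3558]
tcp_rot: [2.141, 2.298, -0.0]
force: [1.1, 0.8, 0.4]
opening: 0.998
finger_force: 0.0
time_s: 8.88
ee_pos: [0.4743, -0.0248, 0.356]
tcp_rot: [2.141, 2.298, -0.0]
force: [1.5, -0.0, 0.1]
opening: 1.001
finger_force: 0.0
{'t': 8.9, 'pos': [0.4743, -0.0248, 0.356], 'yaw_y': 4.07, 'tilt': [0.001, -0.001, -1.0], 'F': [1.5, -0.0, 0.1], 'op': 1.001, 'ff': 0.0}
{'red': [[0.514, -0.424, 0.097, 0.515, -0.424, 0.029], [0.441, 0.336, 0.104, 0.441, 0.336, 0.029]], 'yellow': [[0.627, -0.202, 0.093, 0.627, -0.201, 0.029], [0.534, -0.21, 0.093, 0.534, -0.211, 0.029]], 'green': [[0.437, -0.223, 0.093, 0.435, -0.22, 0.028], [0.44, 0.439, 0.105, 0.44, 0.438, 0.022], [0.371, -0.319, 0.093, 0.371, -0.319, 0.028]]}
```

```bash

python3 -m handwheel '[[1,-0.004,0.04,0,0],[1,-0.008,0.08,0,0],[1,-0.012,0.12,0,0],[1,-0.016,0.16,0,0],[1,-0.018,0.195,0,0]]'
python3 -m handwheel '[[1,-0.004,0.04,0,0],[1,-0.008,0.08,0,0],[1,-0.012,0.12,0,0],[1,-0.015,0.15,0,0],[1,-0.015,0.164,0,0]]'
python3 -m handwheel '[[1,0,0,-0.01,0],[1,0,0,-0.04,0],[1,0,0,-0.07,0],[1,0,0,-0.07,0],[1,0,0,-0.07,0]]'
python3 -m handwheel '[[1,0,0,-0.02,0],[1,0,0,-0.04,0],[1,0,0,-0.063,0],[1,0,0,-0.063,0]]'
python3 -m handwheel '[[0.3,0,0,0,0],[0.3,0,0,0,0],[0.3,0,0,0,0],[0.3,0,0,0,0],[0.3,0,0,0,0]]'
python3 -c "
from h import *
print(st())"
```

```text
time_s: 9.35
ee_pos: [0.4561, 0.1708, 0.3561]
tcp_rot: [2.139, 2.3, 0.001]
force: [1.3, -0.0, -0.2]
opening: 0.998
finger_force: 0.0
time_s: 9.77
ee_pos: [0.44, 0.3367, 0.3559]
tcp_rot: [-2.133, -2.303, -0.002]
force: [-0.3, 0.6, 0.2]
opening: 1.001
finger_force: 0.0
time_s: 10.18
ee_pos: [0.4421, 0.3308, 0.2844]
tcp_rot: [-2.142, -2.297, 0.006]
force: [-0.2, 0.4, 0.8]
opening: 0.999
finger_force: 0.0
time_s: 10.52
ee_pos: [0.4421, 0.3309, 0.221]
tcp_rot: [-2.142, -2.297, 0.005]
force: [0.2, -1.0, 0.1]
opening: 1.0
finger_force: 0.0
time_s: 10.93
ee_pos: [0.4427, 0.3331, 0.2254]
tcp_rot: [2.141, 2.298, 0.006]
force: [-1.8, -0.7, 8.5]
opening: 0.669
finger_force: 64.4
{'t': 10.9, 'pos': [0.4427, 0.3331, 0.2254], 'yaw_y': 4.06, 'tilt': [0.003, 0.002, -1.0], 'F': [-1.8, -0.7, 8.5], 'op': 0.669, 'ff': 64.4}
```

```bash

python3 -m handwheel '[[0.3,0,0,0.03,0],[0.3,0,0,0.065,0],[0.3,0,0,0.1,0],[0.3,0,0,0.135,0],[0.3,0,0,0.135,0]]'
python3 -m handwheel '[[0.3,0.004,-0.03,0,0],[0.3,0.008,-0.065,0,0],[0.3,0.012,-0.1,0,0],[0.3,0.016,-0.14,0,0],[0.3,0.02,-0.18,0,0]]'
python3 -m handwheel '[[0.3,0.004,-0.04,0,0],[0.3,0.008,-0.08,0,0],[0.3,0.012,-0.12,0,0],[0.3,0.016,-0.16,0,0],[0.3,0.02,-0.2,0,0]]'
python3 -m handwheel '[[0.3,0.004,-0.04,0,0],[0.3,0.008,-0.08,0,0],[0.3,0.012,-0.12,0,0],[0.3,0.016,-0.16,0,0],[0.3,0.02,-0.2,0,0]]'
python3 -m handwheel '[[0.3,0.003,-0.03,0,0],[0.3,0.006,-0.06,0,0],[0.3,0.01,-0.09,0,0],[0.3,0.013,-0.105,0,0],[0.3,0.013,-0.105,0,0]]'
python3 -c "
from h import *
print(st())"
```

```text
time_s: 11.35
ee_pos: [0.4426, 0.3343, 0.3663]
tcp_rot: [2.139, 2.298, 0.019]
force: [0.7, 0.4, -1.6]
opening: 0.664
finger_force: 64.9
time_s: 11.77
ee_pos: [0.4616, 0.1511, 0.3586]
tcp_rot: [2.139, 2.3, 0.002]
force: [0.7, 0.1, -2.2]
opening: 0.667
finger_force: 65.0
time_s: 12.18
ee_pos: [0.4817, -0.0494, 0.3589]
tcp_rot: [2.139, 2.298, 0.001]
force: [0.9, 0.4, -3.1]
opening: 0.665
finger_force: 65.0
time_s: 12.6
ee_pos: [0.5019, -0.2495, 0.3588]
tcp_rot: [2.14, 2.298, 0.0]
force: [1.0, 0.3, -1.5]
opening: 0.664
finger_force: 65.0
time_s: 13.02
ee_pos: [0.5139, -0.3575, 0.3578]
tcp_rot: [2.147, 2.292, -0.002]
force: [-1.0, 0.1, -2.1]
opening: 0.664
finger_force: 65.0
{'t': 13.0, 'pos': [0.5139, -0.3575, 0.3578], 'yaw_y': 3.73, 'tilt': [0.0, -0.002, -1.0], 'F': [-1.0, 0.1, -2.1], 'op': 0.664, 'ff': 65.0}
```

```bash

python3 -m handwheel '[[0.3,0,0.003,-0.03,0],[0.3,0,0.003,-0.06,0],[0.3,0,0.003,-0.09,0],[0.3,0,0.003,-0.115,0],[0.3,0,0.003,-0.13,0]]'
python3 -m handwheel '[[0.3,0,0,0,0],[0.3,0,0,-0.004,0],[0.3,0,0,-0.008,0],[0.3,0,0,-0.011,0],[0.3,0,0,-0.011,0]]'
python3 -m handwheel '[[0.3,0,0,-0.001,0],[0.3,0,0,-0.001,0],[0.75,0,0,-0.001,0],[0.9,0,0,-0.001,0],[0.9,0,0,-0.001,0]]'
python3 -m handwheel '[[0.9,0,0,0,0],[0.9,0,0,0.03,0],[0.9,0,0,0.065,0],[0.9,0,0,0.1,0],[0.9,0,0,0.14,0]]'
python3 -c "
from h import *
print(st())
p,P=cloud('top','pics/top4.png'); print(jars(p,P))"
```

```text
time_s: 13.43
ee_pos: [0.5143, -0.3483, 0.2252]
tcp_rot: [-2.138, -2.298, -0.0]
force: [-0.4, 0.3, -2.9]
opening: 0.668
finger_force: 65.0
time_s: 13.85
ee_pos: [0.5152, -0.3498, 0.2173]
tcp_rot: [2.14, 2.298, 0.0]
force: [-1.5, -0.5, -2.8]
opening: 0.664
finger_force: 65.0
time_s: 14.27
ee_pos: [0.5152, -0.3498, 0.2161]
tcp_rot: [2.141, 2.298, 0.0]
force: [0.5, 0.4, -0.3]
opening: 0.903
finger_force: 0.0
time_s: 14.68
ee_pos: [0.5146, -0.3494, 0.3562]
tcp_rot: [-2.139, -2.298, 0.0]
force: [0.3, -1.2, -0.4]
opening: 0.898
finger_force: 0.0
{'t': 14.7, 'pos': [0.5146, -0.3494, 0.3562], 'yaw_y': 4.08, 'tilt': [-0.002, 0.001, -1.0], 'F': [0.3, -1.2, -0.4], 'op': 0.898, 'ff': 0.0}
{'red': [[0.514, -0.345, 0.096, 0.514, -0.345, 0.029]], 'yellow': [[0.627, -0.202, 0.093, 0.628, -0.202, 0.029], [0.539, -0.194, 0.093, 0.537, -0.2, 0.025], [0.532, -0.221, 0.092, 0.534, -0.215, 0.028]], 'green': [[0.44, 0.439, 0.105, 0.44, 0.438, 0.022], [0.371, -0.319, 0.093, 0.371, -0.319, 0.029]]}
```

```bash

python3 -m handwheel '[[0.9,-0.035,0.007,0,0],[0.9,-0.07,0.014,0,0],[0.9,-0.105,0.022,0,0],[0.9,-0.144,0.031,0,0],[0.9,-0.144,0.031,0,0]]'
python3 -m handwheel '[[0.9,0,0,0,0],[0.9,0,0,-0.04,0],[0.9,0,0,-0.07,0],[0.9,0,0,-0.07,0],[0.9,0,0,-0.07,0]]'
python3 -c "
from h import *
print(st())"
```

```text
time_s: 15.15
ee_pos: [0.3645, -0.3177, 0.354]
tcp_rot: [-2.142, -2.29, 0.006]
force: [-0.1, -1.0, -0.5]
opening: 0.9
finger_force: 0.0
time_s: 15.57
ee_pos: [0.3715, -0.3184, 0.2851]
tcp_rot: [-2.138, -2.298, -0.001]
force: [0.4, -0.5, 0.4]
opening: 0.904
finger_force: 0.0
{'t': 15.6, 'pos': [0.3715, -0.3184, 0.2851], 'yaw_y': 4.14, 'tilt': [-0.002, 0.003, -1.0], 'F': [0.4, -0.5, 0.4], 'op': 0.904, 'ff': 0.0}
```

```bash

python3 -m handwheel '[[0.9,0,0,-0.025,0],[0.9,0,0,-0.05,0],[0.9,0,0,-0.074,0],[0.9,0,0,-0.074,0],[0.9,0,0,-0.074,0]]'
python3 -m handwheel '[[0.3,0,0,0,0],[0.3,0,0,0,0],[0.3,0,0,0,0],[0.3,0,0,0,0],[0.3,0,0,0,0]]'
python3 -m handwheel '[[0.3,0,0,0.03,0],[0.3,0,0,0.065,0],[0.3,0,0,0.1,0],[0.3,0,0,0.14,0],[0.3,0,0,0.15,0]]'
python3 -c "
from h import *
print(st())
p,P=cloud('top','pics/top5.png'); print(jars(p,P))"
```

```text
time_s: 15.98
ee_pos: [0.372, -0.319, 0.2129]
tcp_rot: [2.14, 2.299, 0.001]
force: [0.3, -0.7, 0.3]
opening: 0.903
finger_force: 0.0
time_s: 16.4
ee_pos: [0.3721, -0.3194, 0.2144]
tcp_rot: [2.138, 2.296, -0.0]
force: [-0.6, 0.7, 6.4]
opening: 0.664
finger_force: 63.0
time_s: 16.82
ee_pos: [0.3725, -0.319, 0.3697]
tcp_rot: [2.133, 2.292, -0.0]
force: [1.3, -0.8, -1.8]
opening: 0.667
finger_force: 65.1
{'t': 16.8, 'pos': [0.3725, -0.319, 0.3697], 'yaw_y': 4.11, 'tilt': [0.008, -0.008, -1.0], 'F': [1.3, -0.8, -1.8], 'op': 0.667, 'ff': 65.1}
{'red': [[0.514, -0.345, 0.096, 0.514, -0.346, 0.029], [0.514, -0.424, 0.096, 0.514, -0.424, 0.029]], 'yellow': [[0.627, -0.202, 0.093, 0.627, -0.202, 0.029], [0.534, -0.21, 0.093, 0.534, -0.211, 0.029]], 'green': []}
```

```bash

python3 -m handwheel '[[0.3,0.012,0.03,0,0],[0.3,0.026,0.065,0,0],[0.3,0.04,0.105,0,0],[0.3,0.055,0.142,0,0],[0.3,0.07,0.18,0,0]]'
python3 -m handwheel '[[0.3,0.004,0.04,0,0],[0.3,0.008,0.08,0,0],[0.3,0.012,0.12,0,0],[0.3,0.016,0.16,0,0],[0.3,0.02,0.2,0,0]]'
python3 -m handwheel '[[0.3,0,0.04,0,0],[0.3,0,0.08,0,0],[0.3,0,0.12,0,0],[0.3,0,0.16,0,0],[0.3,0,0.19,0,0]]'
python3 -m handwheel '[[0.3,-0.008,0.03,0,0],[0.3,-0.015,0.06,0,0],[0.3,-0.021,0.083,0,0],[0.3,-0.021,0.083,0,0],[0.3,-0.021,0.083,0,0]]'
python3 -c "
from h import *
print(st())
p,P=cloud('top','pics/top6.png'); print(jars(p,P))"
```

```text
time_s: 17.28
ee_pos: [0.441, -0.1368, 0.3615]
tcp_rot: [2.142, 2.298, -0.001]
force: [1.1, -0.3, -2.8]
opening: 0.667
finger_force: 65.1
time_s: 17.7
ee_pos: [0.4604, 0.0633, 0.3616]
tcp_rot: [2.141, 2.298, -0.001]
force: [1.0, -0.4, -2.8]
opening: 0.67
finger_force: 65.1
time_s: 18.12
ee_pos: [0.4599, 0.2545, 0.3616]
tcp_rot: [-2.138, -2.301, -0.001]
force: [0.0, 0.4, -1.7]
opening: 0.661
finger_force: 65.1
time_s: 18.53
ee_pos: [0.4387, 0.3359, 0.3613]
tcp_rot: [-2.136, -2.302, 0.001]
force: [0.8, -0.1, -2.9]
opening: 0.663
finger_force: 65.1
{'t': 18.5, 'pos': [0.4387, 0.3359, 0.3613], 'yaw_y': 4.3, 'tilt': [-0.001, 0.0, -1.0], 'F': [0.8, -0.1, -2.9], 'op': 0.663, 'ff': 65.1}
{'red': [[0.514, -0.345, 0.096, 0.514, -0.345, 0.029], [0.514, -0.424, 0.097, 0.515, -0.424, 0.029]], 'yellow': [[0.627, -0.202, 0.093, 0.628, -0.202, 0.029], [0.534, -0.21, 0.093, 0.535, -0.21, 0.029]], 'green': [[0.438, -0.223, 0.093, 0.435, -0.221, 0.028]]}
```

```bash

python3 -m handwheel '[[0.3,0.002,0,-0.03,0],[0.3,0.002,0,-0.06,0],[0.3,0.002,0,-0.09,0],[0.3,0.002,0,-0.11,0],[0.3,0.002,0,-0.122,0]]'
python3 -m handwheel '[[0.3,0,0,0,0],[0.3,0,0,-0.004,0],[0.3,0,0,-0.008,0],[0.3,0,0,-0.011,0],[0.3,0,0,-0.011,0]]'
python3 -c "
from h import *
print(st())"
```

```text
time_s: 19.0
ee_pos: [0.4423, 0.3317, 0.2367]
tcp_rot: [2.144, 2.296, -0.007]
force: [-0.5, -0.8, -2.8]
opening: 0.665
finger_force: 65.1
time_s: 19.42
ee_pos: [0.4422, 0.3343, 0.229]
tcp_rot: [2.141, 2.298, 0.001]
force: [0.5, 0.4, -2.8]
opening: 0.663
finger_force: 65.1
{'t': 19.4, 'pos': [0.4422, 0.3343, 0.229], 'yaw_y': 4.05, 'tilt': [0.001, 0.0, -1.0], 'F': [0.5, 0.4, -2.8], 'op': 0.663, 'ff': 65.1}
```

```bash

python3 -m handwheel '[[0.3,0,0,-0.002,0],[0.3,0,0,-0.003,0],[0.75,0,0,-0.003,0],[0.9,0,0,-0.003,0],[0.9,0,0,-0.003,0]]'
python3 -m handwheel '[[0.9,0,0,0,0],[0.9,0,0,0.03,0],[0.9,0,0,0.065,0],[0.9,0,0,0.1,0],[0.9,0,0,0.135,0]]'
python3 -m handwheel '[[0.9,0.004,-0.04,0,0],[0.9,0.008,-0.08,0,0],[0.9,0.012,-0.12,0,0],[0.9,0.016,-0.16,0,0],[0.9,0.02,-0.2,0,0]]'
python3 -m handwheel '[[0.9,0,-0.04,0,0],[0.9,0,-0.08,0,0],[0.9,0,-0.12,0,0],[0.9,0,-0.16,0,0],[0.9,0,-0.2,0,0]]'
python3 -c "
from h import *
print(st())
p,P=cloud('top','pics/top7.png'); print(jars(p,P))"
```

```text
time_s: 19.83
ee_pos: [0.4421, 0.3344, 0.226]
tcp_rot: [2.141, 2.299, 0.001]
force: [0.1, 0.2, 0.2]
opening: 0.898
finger_force: 0.0
time_s: 20.25
ee_pos: [0.4417, 0.3342, 0.3622]
tcp_rot: [-2.14, -2.299, 0.001]
force: [1.0, -0.8, -0.3]
opening: 0.904
finger_force: 0.0
time_s: 20.67
ee_pos: [0.4617, 0.1326, 0.3609]
tcp_rot: [2.14, 2.299, 0.0]
force: [0.6, -0.0, -0.1]
opening: 0.895
finger_force: 0.0
time_s: 21.08
ee_pos: [0.4615, -0.0675, 0.3611]
tcp_rot: [2.14, 2.298, -0.0]
force: [0.6, -0.1, 0.0]
opening: 0.899
finger_force: 0.0
{'t': 21.1, 'pos': [0.4615, -0.0675, 0.3611], 'yaw_y': 4.07, 'tilt': [0.001, -0.001, -1.0], 'F': [0.6, -0.1, 0.0], 'op': 0.899, 'ff': 0.0}
{'red': [[0.514, -0.345, 0.096, 0.514, -0.345, 0.029], [0.514, -0.424, 0.096, 0.514, -0.425, 0.029]], 'yellow': [[0.627, -0.202, 0.093, 0.627, -0.201, 0.029], [0.534, -0.218, 0.093, 0.534, -0.211, 0.029]], 'green': [[0.438, -0.226, 0.093, 0.435, -0.221, 0.028], [0.442, 0.335, 0.104, 0.442, 0.335, 0.028], [0.44, 0.439, 0.105, 0.44, 0.439, 0.023]]}
```

View pics/top7.png

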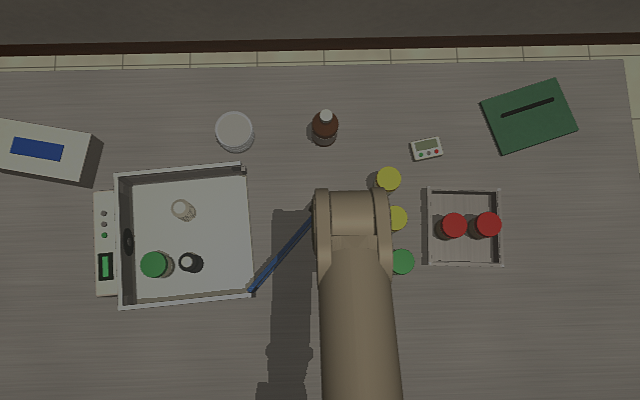

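The picture shows both red jars upright in the pan, at (454,225) and (488,224), and the first green jar behind the light sensor, at (153,264). Second green jar next.

```bash

python3 -m handwheel '[[0.9,-0.007,-0.04,0,0],[0.9,-0.014,-0.08,0,0],[0.9,-0.021,-0.12,0,0],[0.9,-0.026,-0.153,0,0],[0.9,-0.026,-0.153,0,0]]'
python3 -m handwheel '[[0.9,0,0,-0.01,0],[0.9,0,0,-0.04,0],[0.9,0,0,-0.075,0],[0.9,0,0,-0.075,0],[0.9,0,0,-0.075,0]]'
python3 -c "
from h import *
print(st())"
```

```text
time_s: 21.55
ee_pos: [0.4337, -0.2261, 0.3603]
tcp_rot: [2.153, 2.287, -0.004]
force: [0.1, -0.4, 0.6]
opening: 0.905
finger_force: 0.0
time_s: 21.97
ee_pos: [0.4357, -0.217, 0.2844]
tcp_rot: [-2.135, -2.298, 0.0]
force: [0.2, 0.1, -0.0]
opening: 0.904
finger_force: 0.0
{'t': 22.0, 'pos': [0.4357, -0.217, 0.2844], 'yaw_y': 4.22, 'tilt': [-0.004, 0.003, -1.0], 'F': [0.2, 0.1, -0.0], 'op': 0.904, 'ff': 0.0}
```

```bash

python3 -m handwheel '[[0.9,0,0,-0.025,0],[0.9,0,0,-0.05,0],[0.9,0,0,-0.073,0],[0.9,0,0,-0.073,0],[0.9,0,0,-0.073,0]]'
python3 -m handwheel '[[0.3,0,0,0,0],[0.3,0,0,0,0],[0.3,0,0,0,0],[0.3,0,0,0,0],[0.3,0,0,0,0]]'
python3 -m handwheel '[[0.3,0,0,0.03,0],[0.3,0,0,0.065,0],[0.3,0,0,0.1,0],[0.3,0,0,0.14,0],[0.3,0,0,0.15,0]]'
python3 -m handwheel '[[0.3,0.004,0.03,0,0],[0.3,0.008,0.065,0,0],[0.3,0.012,0.1,0,0],[0.3,0.016,0.14,0,0],[0.3,0.02,0.18,0,0]]'
python3 -m handwheel '[[0.3,0,0.04,0,0],[0.3,0,0.08,0,0],[0.3,0,0.12,0,0],[0.3,0,0.16,0,0],[0.3,0,0.19,0,0]]'
python3 -m handwheel '[[0.3,0,0.025,0,0],[0.3,-0.003,0.04,0,0],[0.3,-0.003,0.04,0,0],[0.3,-0.003,0.04,0,0],[0.3,-0.003,0.04,0,0]]'
python3 -c "
from h import *
print(st())"
```

```text
time_s: 22.38
ee_pos: [0.4367, -0.2182, 0.2139]
tcp_rot: [-2.14, -2.3, -0.001]
force: [1.0, 0.0, 1.3]
opening: 0.902
finger_force: 0.0
time_s: 22.8
ee_pos: [0.4372, -0.2189, 0.2153]
tcp_rot: [2.138, 2.296, 0.001]
force: [-1.2, 1.2, 7.5]
opening: 0.664
finger_force: 63.0
time_s: 23.22
ee_pos: [0.4376, -0.2183, 0.3705]
tcp_rot: [2.133, 2.292, 0.003]
force: [1.3, -0.0, -2.1]
opening: 0.666
finger_force: 65.0
time_s: 23.63
ee_pos: [0.4558, -0.0369, 0.3639]
tcp_rot: [2.141, 2.296, 0.001]
force: [1.2, 0.7, -3.2]
opening: 0.665
finger_force: 65.0
time_s: 24.05
ee_pos: [0.455, 0.155, 0.3642]
tcp_rot: [2.137, 2.3, 0.003]
force: [0.9, -0.2, -1.7]
opening: 0.67
finger_force: 65.0
time_s: 24.47
ee_pos: [0.4532, 0.1907, 0.3632]
tcp_rot: [2.141, 2.298, 0.0]
force: [1.3, -0.6, -2.0]
opening: 0.668
finger_force: 65.0
{'t': 24.5, 'pos': [0.4532, 0.1907, 0.3632], 'yaw_y': 4.03, 'tilt': [0.001, -0.001, -1.0], 'F': [1.3, -0.6, -2.0], 'op': 0.668, 'ff': 65.0}
```

```bash

python3 -m handwheel '[[0.3,-0.001,0.001,-0.03,0],[0.3,-0.001,0.001,-0.06,0],[0.3,-0.001,0.001,-0.09,0],[0.3,-0.001,0.001,-0.115,0],[0.3,-0.001,0.001,-0.126,0]]'
python3 -m handwheel '[[0.3,0,0,0,0],[0.3,0,0,-0.004,0],[0.3,0,0,-0.007,0],[0.3,0,0,-0.009,0],[0.3,0,0,-0.009,0]]'
python3 -c "
from h import *
print(st())"
```

```text
time_s: 24.88
ee_pos: [0.4515, 0.1899, 0.2338]
tcp_rot: [-2.143, -2.295, 0.006]
force: [-0.8, -0.6, -2.2]
opening: 0.666
finger_force: 65.0
time_s: 25.3
ee_pos: [0.4524, 0.1923, 0.2284]
tcp_rot: [2.141, 2.298, 0.002]
force: [-0.2, 0.4, -2.5]
opening: 0.667
finger_force: 65.0
{'t': 25.3, 'pos': [0.4524, 0.1923, 0.2284], 'yaw_y': 4.05, 'tilt': [0.001, 0.0, -1.0], 'F': [-0.2, 0.4, -2.5], 'op': 0.667, 'ff': 65.0}
```

```bash

python3 -m handwheel '[[0.3,0,0,-0.002,0],[0.3,0,0,-0.002,0],[0.75,0,0,-0.002,0],[0.9,0,0,-0.002,0],[0.9,0,0,-0.002,0]]'
python3 -m handwheel '[[0.9,0,0,0,0],[0.9,0,0,0.03,0],[0.9,0,0,0.065,0],[0.9,0,0,0.1,0],[0.9,0,0,0.135,0]]'
python3 -m handwheel '[[0.9,0.012,-0.038,0,0],[0.9,0.024,-0.076,0,0],[0.9,0.036,-0.114,0,0],[0.9,0.048,-0.152,0,0],[0.9,0.06,-0.19,0,0]]'
python3 -c "
from h import *
print(st())
p,P=cloud('top','pics/top8.png'); print(jars(p,P))"
```

```text
time_s: 25.72
ee_pos: [0.4522, 0.1924, 0.2261]
tcp_rot: [2.141, 2.299, 0.001]
force: [0.1, 0.5, 0.1]
opening: 0.898
finger_force: 0.0
time_s: 26.13
ee_pos: [0.4516, 0.1924, 0.3621]
tcp_rot: [-2.14, -2.299, 0.001]
force: [1.5, -0.7, 0.6]
opening: 0.897
finger_force: 0.0
time_s: 26.55
ee_pos: [0.5122, 0.0004, 0.361]
tcp_rot: [2.14, 2.298, -0.0]
force: [0.9, 0.9, 1.1]
opening: 0.902
finger_force: 0.0
{'t': 26.6, 'pos': [0.5122, 0.0004, 0.361], 'yaw_y': 4.08, 'tilt': [0.001, -0.001, -1.0], 'F': [0.9, 0.9, 1.1], 'op': 0.902, 'ff': 0.0}
{'red': [[0.514, -0.345, 0.096, 0.514, -0.346, 0.029], [0.514, -0.424, 0.097, 0.515, -0.424, 0.029]], 'yellow': [[0.627, -0.202, 0.093, 0.628, -0.201, 0.029], [0.534, -0.21, 0.093, 0.535, -0.211, 0.029]], 'green': [[0.452, 0.191, 0.105, 0.453, 0.19, 0.028], [0.442, 0.334, 0.104, 0.442, 0.333, 0.028], [0.44, 0.439, 0.105, 0.44, 0.438, 0.023]]}
```

```bash

python3 -m handwheel '[[0.9,0.02,-0.034,0,0],[0.9,0.04,-0.068,0,0],[0.9,0.06,-0.102,0,0],[0.9,0.08,-0.136,0,0],[0.9,0.1,-0.17,0,0]]'
python3 -m handwheel '[[0.9,0.015,-0.032,0,0],[0.9,0.015,-0.032,0,0],[0.9,0.015,-0.032,-0.035,0],[0.9,0.015,-0.032,-0.072,0],[0.9,0.015,-0.032,-0.072,0]]'
python3 -m handwheel '[[0.9,0,0,0,0],[0.9,0,0,0,0]]'
python3 -c "
from h import *
print(st())"
```

```text
time_s: 27.02
ee_pos: [0.6127, -0.1694, 0.3604]
tcp_rot: [-2.141, -2.298, 0.001]
force: [0.4, 0.5, 0.8]
opening: 0.903
finger_force: 0.0
time_s: 27.43
ee_pos: [0.6247, -0.1997, 0.2808]
tcp_rot: [-2.134, -2.291, 0.008]
force: [-0.6, -0.9, -1.2]
opening: 0.902
finger_force: 0.0
time_s: 27.6
ee_pos: [0.6275, -0.1995, 0.2905]
tcp_rot: [2.14, 2.298, 0.002]
force: [0.1, -0.1, 1.1]
opening: 0.896
finger_force: 0.0
{'t': 27.6, 'pos': [0.6275, -0.1995, 0.2905], 'yaw_y': 4.08, 'tilt': [0.001, 0.0, -1.0], 'F': [0.1, -0.1, 1.1], 'op': 0.896, 'ff': 0.0}
```

```bash

python3 -m handwheel '[[0.9,0,-0.001,-0.025,0],[0.9,0,-0.001,-0.05,0],[0.9,0,-0.001,-0.075,0],[0.9,0,-0.001,-0.075,0],[0.9,0,-0.001,-0.075,0]]'
python3 -m handwheel '[[0.3,0,0,0,0],[0.3,0,0,0,0],[0.3,0,0,0,0],[0.3,0,0,0,0],[0.3,0,0,0,0]]'
python3 -m handwheel '[[0.3,0,0,0.03,0],[0.3,0,0,0.065,0],[0.3,0,0,0.1,0],[0.3,0,0,0.14,0],[0.3,0,0,0.15,0]]'
python3 -m handwheel '[[0.3,-0.004,0.03,0,0],[0.3,-0.008,0.065,0,0],[0.3,-0.012,0.1,0,0],[0.3,-0.016,0.14,0,0],[0.3,-0.02,0.18,0,0]]'
python3 -m handwheel '[[0.3,-0.005,0.04,0,0],[0.3,-0.01,0.08,0,0],[0.3,-0.015,0.12,0,0],[0.3,-0.02,0.16,0,0],[0.3,-0.025,0.2,0,0]]'
python3 -m handwheel '[[0.3,-0.005,0.04,0,0],[0.3,-0.01,0.08,0,0],[0.3,-0.014,0.12,0,0],[0.3,-0.018,0.15,0,0],[0.3,-0.02,0.172,0,0]]'
python3 -m handwheel '[[0.3,0,0,0,0],[0.3,0,0,0,0]]'
python3 -c "
from h import *
print(st())"
```

```text
time_s: 28.02
ee_pos: [0.6274, -0.2007, 0.2152]
tcp_rot: [2.141, 2.299, 0.0]
force: [-1.2, -0.3, 0.6]
opening: 0.902
finger_force: 0.0
time_s: 28.43
ee_pos: [0.6282, -0.2007, 0.2172]
tcp_rot: [2.138, 2.296, 0.003]
force: [-0.4, 0.6, 4.5]
opening: 0.667
finger_force: 63.7
time_s: 28.85
ee_pos: [0.6281, -0.2, 0.3733]
tcp_rot: [2.134, 2.292, 0.009]
force: [2.4, -0.0, -0.5]
opening: 0.669
finger_force: 64.8
time_s: 29.27
ee_pos: [0.6066, -0.0193, 0.3653]
tcp_rot: [2.141, 2.296, 0.002]
force: [1.3, 0.6, -2.0]
opening: 0.666
finger_force: 64.8
time_s: 29.68
ee_pos: [0.5814, 0.1813, 0.3654]
tcp_rot: [2.14, 2.298, 0.003]
force: [1.0, -0.4, -2.2]
opening: 0.663
finger_force: 64.8
time_s: 30.1
ee_pos: [0.5599, 0.3554, 0.3654]
tcp_rot: [-2.135, -2.303, -0.004]
force: [-0.3, -0.7, -1.8]
opening: 0.667
finger_force: 64.8
time_s: 30.27
ee_pos: [0.5608, 0.3534, 0.3648]
tcp_rot: [-2.136, -2.303, -0.003]
force: [-0.1, -1.0, -2.6]
opening: 0.665
finger_force: 64.9
{'t': 30.3, 'pos': [0.5608, 0.3534, 0.3648], 'yaw_y': 4.29, 'tilt': [0.001, 0.002, -1.0], 'F': [-0.1, -1.0, -2.6], 'op': 0.665, 'ff': 64.9}
```

```bash

python3 -m handwheel '[[0.3,0.002,0,-0.03,0],[0.3,0.002,0,-0.06,0],[0.3,0.002,0,-0.09,0],[0.3,0.002,0,-0.115,0],[0.3,0.002,0,-0.126,0]]'
python3 -m handwheel '[[0.3,0,0,0,0],[0.3,0,0,-0.004,0],[0.3,0,0,-0.007,0],[0.3,0,0,-0.009,0],[0.3,0,0,-0.009,0]]'
python3 -c "
from h import *
print(st())"
```

```text
time_s: 30.68
ee_pos: [0.5644, 0.3484, 0.2344]
tcp_rot: [2.144, 2.296, -0.007]
force: [-0.5, -0.1, -2.3]
opening: 0.667
finger_force: 64.9
time_s: 31.1
ee_pos: [0.5643, 0.3514, 0.2297]
tcp_rot: [2.141, 2.298, 0.002]
force: [-0.1, 0.1, -2.2]
opening: 0.666
finger_force: 64.9
{'t': 31.1, 'pos': [0.5643, 0.3514, 0.2297], 'yaw_y': 4.06, 'tilt': [0.001, 0.001, -1.0], 'F': [-0.1, 0.1, -2.2], 'op': 0.666, 'ff': 64.9}
```

Release, lift and head for the last yellow jar near (0.534, -0.211).

```bash

python3 -m handwheel '[[0.3,0,0,-0.002,0],[0.3,0,0,-0.002,0],[0.75,0,0,-0.002,0],[0.9,0,0,-0.002,0],[0.9,0,0,-0.002,0]]'
python3 -m handwheel '[[0.9,0,0,0,0],[0.9,0,0,0.03,0],[0.9,0,0,0.065,0],[0.9,0,0,0.1,0],[0.9,0,0,0.135,0]]'
python3 -m handwheel '[[0.9,-0.002,-0.04,0,0],[0.9,-0.004,-0.08,0,0],[0.9,-0.006,-0.12,0,0],[0.9,-0.008,-0.16,0,0],[0.9,-0.01,-0.2,0,0]]'
python3 -m handwheel '[[0.9,-0.002,-0.04,0,0],[0.9,-0.004,-0.08,0,0],[0.9,-0.006,-0.12,0,0],[0.9,-0.008,-0.16,0,0],[0.9,-0.01,-0.18,0,0]]'
python3 -c "
from h import *
print(st())
p,P=cloud('top','pics/top9.png'); print(jars(p,P))"
```

```text
time_s: 31.52
ee_pos: [0.5642, 0.3514, 0.2272]
tcp_rot: [2.141, 2.299, 0.002]
force: [-0.3, -0.4, 0.4]
opening: 0.902
finger_force: 0.0
time_s: 31.93
ee_pos: [0.5638, 0.3512, 0.363]
tcp_rot: [-2.141, -2.299, 0.001]
force: [0.8, 0.8, 0.5]
opening: 0.902
finger_force: 0.0
time_s: 32.35
ee_pos: [0.5536, 0.1495, 0.3617]
tcp_rot: [2.141, 2.299, 0.0]
force: [0.1, -0.6, 0.7]
opening: 0.896
finger_force: 0.0
time_s: 32.77
ee_pos: [0.5437, -0.0347, 0.3615]
tcp_rot: [2.147, 2.291, -0.003]
force: [0.5, -0.4, 0.5]
opening: 0.899
finger_force: 0.0
{'t': 32.8, 'pos': [0.5437, -0.0347, 0.3615], 'yaw_y': 3.71, 'tilt': [-0.0, -0.002, -1.0], 'F': [0.5, -0.4, 0.5], 'op': 0.899, 'ff': 0.0}
{'red': [[0.514, -0.345, 0.096, 0.515, -0.345, 0.029], [0.514, -0.424, 0.096, 0.514, -0.424, 0.029]], 'yellow': [[0.564, 0.35, 0.105, 0.564, 0.35, 0.029], [0.534, -0.211, 0.093, 0.534, -0.211, 0.029]], 'green': [[0.453, 0.193, 0.105, 0.452, 0.19, 0.028], [0.442, 0.334, 0.104, 0.442, 0.335, 0.028], [0.44, 0.439, 0.105, 0.44, 0.437, 0.023]]}
```

```bash

python3 -m handwheel '[[0.9,-0.002,-0.04,0,0],[0.9,-0.004,-0.08,0,0],[0.9,-0.006,-0.12,0,0],[0.9,-0.008,-0.16,0,0],[0.9,-0.009,-0.179,0,0]]'
python3 -m handwheel '[[0.9,0,0,0,0],[0.9,0,0,0,0],[0.9,0,0,-0.035,0],[0.9,0,0,-0.072,0],[0.9,0,0,-0.072,0]]'
python3 -m handwheel '[[0.9,0,0,0,0],[0.9,0,0,0,0]]'
python3 -c "
from h import *
print(st())"
```

```text
time_s: 33.23
ee_pos: [0.5339, -0.2136, 0.3613]
tcp_rot: [2.148, 2.292, -0.003]
force: [-0.5, -0.6, -0.5]
opening: 0.9
finger_force: 0.0
time_s: 33.65
ee_pos: [0.533, -0.2054, 0.2835]
tcp_rot: [-2.131, -2.295, 0.005]
force: [-1.9, 0.7, -1.1]
opening: 0.902
finger_force: 0.0
time_s: 33.82
ee_pos: [0.5359, -0.2065, 0.2916]
tcp_rot: [2.138, 2.3, 0.002]
force: [-0.5, 0.7, 0.7]
opening: 0.903
finger_force: 0.0
{'t': 33.8, 'pos': [0.5359, -0.2065, 0.2916], 'yaw_y': 4.18, 'tilt': [0.002, 0.0, -1.0], 'F': [-0.5, 0.7, 0.7], 'op': 0.903, 'ff': 0.0}
```

```bash

python3 -m handwheel '[[0.9,0,-0.002,-0.025,0],[0.9,0,-0.002,-0.05,0],[0.9,0,-0.002,-0.075,0],[0.9,0,-0.002,-0.075,0],[0.9,0,-0.002,-0.075,0]]'
python3 -m handwheel '[[0.3,0,0,0,0],[0.3,0,0,0,0],[0.3,0,0,0,0],[0.3,0,0,0,0],[0.3,0,0,0,0]]'
python3 -m handwheel '[[0.3,0,0,0.03,0],[0.3,0,0,0.065,0],[0.3,0,0,0.1,0],[0.3,0,0,0.14,0],[0.3,0,0,0.15,0]]'
python3 -m handwheel '[[0.3,0.004,0.03,0,0],[0.3,0.008,0.065,0,0],[0.3,0.012,0.1,0,0],[0.3,0.016,0.14,0,0],[0.3,0.02,0.18,0,0]]'
python3 -m handwheel '[[0.3,0.004,0.04,0,0],[0.3,0.008,0.08,0,0],[0.3,0.012,0.12,0,0],[0.3,0.016,0.16,0,0],[0.3,0.02,0.2,0,0]]'
python3 -m handwheel '[[0.3,0,0.025,0,0],[0.3,0,0.037,0,0],[0.3,0,0.037,0,0],[0.3,0,0.037,0,0],[0.3,0,0.037,0,0]]'
python3 -c "
from h import *
print(st())"
```

```text
time_s: 34.23
ee_pos: [0.5356, -0.2094, 0.2161]
tcp_rot: [2.14, 2.299, 0.001]
force: [-0.3, -0.1, 1.4]
opening: 0.894
finger_force: 0.0
time_s: 34.65
ee_pos: [0.5363, -0.2097, 0.2179]
tcp_rot: [2.138, 2.296, 0.002]
force: [-1.5, 0.6, 6.7]
opening: 0.67
finger_force: 63.5
time_s: 35.07
ee_pos: [0.5365, -0.209, 0.3733]
tcp_rot: [2.133, 2.292, 0.006]
force: [2.1, 0.0, -0.9]
opening: 0.664
finger_force: 65.0
time_s: 35.48
ee_pos: [0.5549, -0.0282, 0.3662]
tcp_rot: [2.141, 2.296, 0.001]
force: [1.1, 0.5, -2.3]
opening: 0.669
finger_force: 65.0
time_s: 35.9
ee_pos: [0.5748, 0.1723, 0.3662]
tcp_rot: [2.141, 2.297, 0.002]
force: [0.9, -0.9, -1.4]
opening: 0.669
finger_force: 65.0
time_s: 36.32
ee_pos: [0.5756, 0.2055, 0.365]
tcp_rot: [2.143, 2.296, -0.001]
force: [-0.2, 0.0, -1.5]
opening: 0.671
finger_force: 65.0
{'t': 36.3, 'pos': [0.5756, 0.2055, 0.365], 'yaw_y': 3.94, 'tilt': [0.001, -0.001, -1.0], 'F': [-0.2, 0.0, -1.5], 'op': 0.671, 'ff': 65.0}
```

```bash

python3 -m handwheel '[[0.3,-0.001,0.001,-0.03,0],[0.3,-0.001,0.001,-0.06,0],[0.3,-0.001,0.001,-0.09,0],[0.3,-0.001,0.001,-0.115,0],[0.3,-0.001,0.001,-0.126,0]]'
python3 -m handwheel '[[0.3,0,0,0,0],[0.3,0,0,-0.004,0],[0.3,0,0,-0.007,0],[0.3,0,0,-0.009,0],[0.3,0,0,-0.009,0]]'
python3 -m handwheel '[[0.3,0,0,-0.001,0],[0.3,0,0,-0.002,0],[0.75,0,0,-0.002,0],[0.9,0,0,-0.002,0],[0.9,0,0,-0.002,0]]'
python3 -m handwheel '[[0.9,0,0,0,0],[0.9,0,0,0.03,0],[0.9,0,0,0.065,0],[0.9,0,0,0.1,0],[0.9,0,0,0.135,0]]'
python3 -m handwheel '[[0.9,0,-0.04,0,0],[0.9,0,-0.08,0,0],[0.9,0,-0.12,0,0],[0.9,0,-0.16,0,0],[0.9,0,-0.2,0,0]]'
python3 -m handwheel '[[0.9,0,-0.04,0,0],[0.9,0,-0.08,0,0],[0.9,0,-0.12,0,0],[0.9,0,-0.16,0,0],[0.9,0,-0.18,0,0]]'
python3 - <<'E'
from h import *
print(st())
p,P=cloud('top','pics/top10.png'); print(jars(p,P))
x,y,z=P[...,0],P[...,1],P[...,2]
m=(z>.1)&(z<.116)&(y>-.1)&(y<.13)&(x>.34)&(x<.56)
r=cv2.minAreaRect(P[m][:,:2].astype(np.float32)); print(m.sum(),r,cv2.boxPoints(r).round(3).tolist())
for a in("light_sensor","air_sensor"): print([(np.round(q["at"],3).tolist(),q["score"]) for q in robot.find_in(a,"top")])
cv2.imwrite("pics/c10.png",cv2.resize(p[120:340,80:340,::-1],None,fx=2.5,fy=2.5))
E
```

```text
time_s: 36.73
ee_pos: [0.5738, 0.2049, 0.2351]
tcp_rot: [-2.145, -2.294, 0.008]
force: [-1.2, -1.4, -2.3]
opening: 0.664
finger_force: 65.0
time_s: 37.15
ee_pos: [0.5743, 0.2083, 0.2305]
tcp_rot: [2.141, 2.298, 0.002]
force: [-0.4, -0.8, -2.8]
opening: 0.665
finger_force: 65.0
time_s: 37.57
ee_pos: [0.5742, 0.2084, 0.2282]
tcp_rot: [2.141, 2.299, 0.001]
force: [0.6, -0.5, -0.4]
opening: 0.904
finger_force: 0.0
time_s: 37.98
ee_pos: [0.5737, 0.2083, 0.3641]
tcp_rot: [-2.14, -2.299, 0.0]
force: [0.7, -0.3, 0.1]
opening: 0.897
finger_force: 0.0
time_s: 38.4
ee_pos: [0.5737, 0.0065, 0.3629]
tcp_rot: [2.141, 2.299, 0.0]
force: [0.8, -0.6, 0.2]
opening: 0.898
finger_force: 0.0
time_s: 38.82
ee_pos: [0.5731, -0.1783, 0.3623]
tcp_rot: [2.148, 2.291, -0.004]
force: [0.1, -0.8, 0.3]
opening: 0.901
finger_force: 0.0
{'t': 38.8, 'pos': [0.5731, -0.1783, 0.3623], 'yaw_y': 3.69, 'tilt': [-0.001, -0.002, -1.0], 'F': [0.1, -0.8, 0.3], 'op': 0.901, 'ff': 0.0}
{'red': [[0.514, -0.424, 0.097, 0.515, -0.424, 0.029]], 'yellow': [[0.574, 0.207, 0.105, 0.574, 0.207, 0.029], [0.564, 0.35, 0.104, 0.565, 0.35, 0.029]], 'green': [[0.452, 0.195, 0.105, 0.452, 0.19, 0.028], [0.442, 0.334, 0.104, 0.442, 0.335, 0.028], [0.44, 0.439, 0.105, 0.44, 0.438, 0.022]]}
560 ((0.4641650915145874, 0.04536758363246918), (0.01775764673948288, 0.2603340744972229), 49.97052764892578) [[0.35899999737739563, 0.12200000137090683], [0.5580000281333923, -0.04500000178813934], [0.5699999928474426, -0.03200000151991844], [0.3700000047683716, 0.13600000739097595]]
[([0.445, 0.259, 0.092], 0.82)]
[([0.565, 0.274, 0.087], 0.97)]
```

View pics/c10.png

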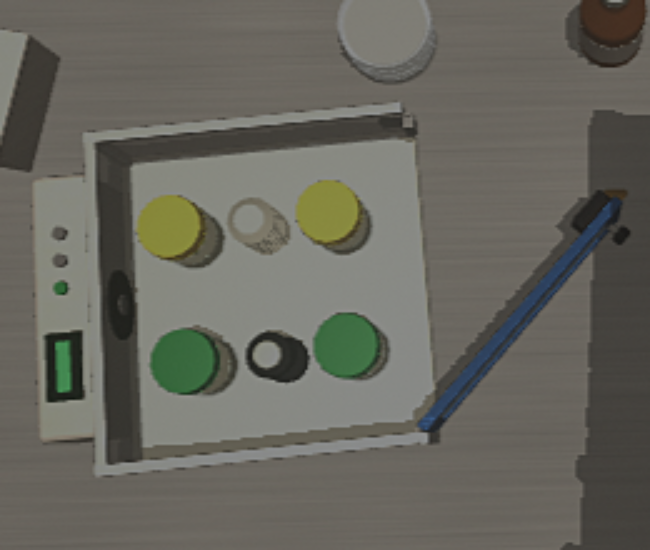

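The crop shows the yellow jars at (170,227) and (328,212), either side of the air sensor, and the green jars at (185,360) and (347,345), either side of the light sensor. The door is still open about 46 degrees. Now I'll plan the push.

```bash
cat > door.py <<'E'
import numpy as np
H=np.array([.378,.122]);c=lambda d:np.array([np.cos(np.radians(d)),np.sin(np.radians(d))])
def T(th,gap=0,r=.2): return H+r*c(4.1-th)+(.005+.011*np.cos(np.radians(th))+.0145*np.sin(np.radians(th))+gap)*c(4.1-90-th)
E
python3 - <<'E'
from door import *
from h import *
print("pre",T(46,.04).round(3))
for t in(46,35,25,15,8,4,2,0,-2):print(t,T(t).round(4))
print(st())
p,P=cloud('scene','pics/s11.png')
for n in("door","door_hinge","door_push"): print(n,[(np.round(q["at"],3).tolist(),q["score"]) for q in robot.find_in(n,"scene")][:1])
m=robot.outline_of("door","scene")[0]["pixels"]; Q=P[m]; Q=Q[(Q[:,2]>.02)&(Q[:,2]<.12)&(Q[:,0]<.6)]
vx,vy,a,b=cv2.fitLine(Q[:,:2].astype(np.float32),cv2.DIST_HUBER,0,.01,.01).ravel(); print(len(Q),np.degrees(np.arctan2(vy,vx)),a,b,(Q[:,:2]@[vx,vy]-a*vx-b*vy).min(),(Q[:,:2]@[vx,vy]-a*vx-b*vy).max())
E
```

```text
pre [ 0.485 -0.059]
46 [ 0.5115 -0.0287]
35 [5.381e-01 1.000e-04]
25 [0.5573 0.0309]
15 [0.5707 0.0652]
8 [0.5763 0.0905]
4 [0.578  0.1054]
2 [0.5785 0.1128]
0 [0.5786 0.1203]
-2 [0.5785 0.1279]
{'t': 39.0, 'pos': [0.5736, -0.1745, 0.3622], 'yaw_y': 3.8, 'tilt': [-0.001, -0.0, -1.0], 'F': [-0.2, 0.6, 0.9], 'op': 0.899, 'ff': 0.0}
door [([0.553, -0.024, 0.086], 0.58)]
door_hinge [([0.557, -0.031, 0.093], 0.62)]
door_push [([0.558, -0.03, 0.092], 0.58)]
542 -40.53813 0.52503765 -0.008555285 -0.1927958179142388 0.08641579871572774
```

```bash

python3 -m handwheel '[[0,-0.02,0.026,0,0],[0,-0.04,0.052,0,0],[0,-0.06,0.078,0,0],[0,-0.088,0.11,0,0],[0,-0.088,0.11,0,0]]'
python3 -m handwheel '[[0,0,0,0,0],[0,0,0,-0.035,0],[0,0,0,-0.07,0],[0,0,0,-0.105,0],[0,0,0,-0.139,0]]'
python3 -m handwheel '[[0,0,0,0,0],[0,0,0,0,0],[0,0,0,0,0]]'
python3 -c "
from h import *
print(st())
cloud('scene','pics/s12.png')"
```

```text
time_s: 39.63
ee_pos: [0.4823, -0.0535, 0.3623]
tcp_rot: [-2.127, -2.309, 0.004]
force: [0.6, 1.4, -0.1]
opening: 0.19
finger_force: 0.0
time_s: 40.05
ee_pos: [0.4865, -0.062, 0.2224]
tcp_rot: [2.14, 2.298, 0.001]
force: [0.4, -0.9, -0.6]
opening: -0.002
finger_force: 0.0
time_s: 40.3
ee_pos: [0.4872, -0.0615, 0.2254]
tcp_rot: [2.14, 2.299, 0.002]
force: [0.3, -0.3, 0.4]
opening: -0.002
finger_force: 0.0
{'t': 40.3, 'pos': [0.4872, -0.0615, 0.2254], 'yaw_y': 4.1, 'tilt': [0.002, 0.0, -1.0], 'F': [0.3, -0.3, 0.4], 'op': -0.002, 'ff': 0.0}
```

View pics/s12.png

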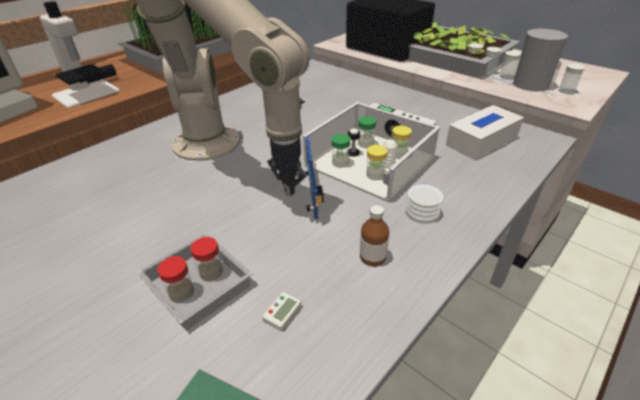

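```bash

python3 -m handwheel '[[0,0.012,0.016,0,0],[0,0.025,0.032,0,0],[0,0.034,0.042,0,0],[0,0.043,0.052,0,0],[0,0.051,0.062,0,0]]'
python3 -m handwheel '[[0,0.007,0.01,0,0],[0,0.013,0.02,0,0],[0,0.019,0.031,0,0],[0,0.024,0.042,0,0],[0,0.029,0.054,0,0]]'
python3 -m handwheel '[[0,0.004,0.01,0,0],[0,0.006,0.018,0,0],[0,0.008,0.026,0,0],[0,0.009,0.032,0,0],[0,0.009,0.032,0,0]]'
python3 - <<'E'
from h import *
print(st())
p,P=cloud('top','pics/top13.png'); cv2.imwrite("pics/c13.png",cv2.resize(p[120:340,80:340,::-1],None,fx=2.5,fy=2.5))
E
```

```text
time_s: 40.77
ee_pos: [0.5386, 0.0007, 0.2264]
tcp_rot: [2.139, 2.296, 0.004]
force: [-0.9, -0.9, 0.3]
opening: -0.003
finger_force: 0.0
time_s: 41.18
ee_pos: [0.5669, 0.0547, 0.2251]
tcp_rot: [2.141, 2.297, 0.002]
force: [-0.6, -0.9, 0.3]
opening: -0.003
finger_force: 0.0
time_s: 41.6
ee_pos: [0.5749, 0.0879, 0.2239]
tcp_rot: [-2.139, -2.301, -0.001]
force: [-0.0, 0.3, -0.7]
opening: 0.002
finger_force: 0.0
{'t': 41.6, 'pos': [0.5749, 0.0879, 0.2239], 'yaw_y': 4.18, 'tilt': [0.0, 0.001, -1.0], 'F': [-0.0, 0.3, -0.7], 'op': 0.002, 'ff': 0.0}
```

View pics/c13.png

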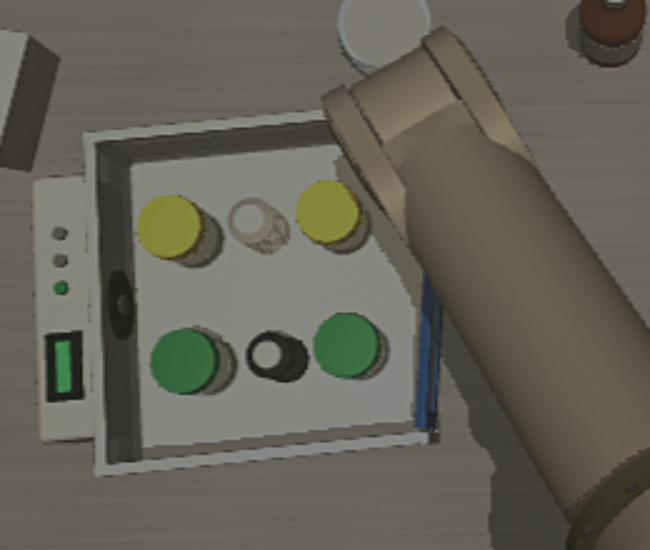

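The crop shows the door's blue edge from (420,425) to (430,275), so it is nearly shut, and the jars haven't moved. I'll push on in small steps and watch the force.

```bash

python3 -m handwheel '[[0,0,0.004,0,0],[0,0.001,0.008,0,0],[0,0.001,0.012,0,0],[0,0.002,0.016,0,0],[0,0.002,0.016,0,0]]'
python3 -m handwheel '[[0,0,0.003,0,0],[0,0,0.006,0,0],[0,0,0.009,0,0],[0,0,0.009,0,0]]'
python3 -m handwheel '[[0,0,0.002,0,0],[0,0,0.004,0,0],[0,0,0.004,0,0]]'
python3 -c "
from h import *
print(st())"
```

```text
time_s: 42.07
ee_pos: [0.5771, 0.1016, 0.2234]
tcp_rot: [2.142, 2.297, -0.003]
force: [-1.1, -3.2, 0.3]
opening: -0.003
finger_force: 0.0
time_s: 42.4
ee_pos: [0.5772, 0.1102, 0.2236]
tcp_rot: [2.143, 2.296, -0.002]
force: [0.2, 0.4, 0.3]
opening: -0.001
finger_force: 0.0
time_s: 42.65
ee_pos: [0.577, 0.1156, 0.2237]
tcp_rot: [-2.141, -2.299, -0.0]
force: [0.7, -2.5, -0.5]
opening: -0.0
finger_force: 0.0
{'t': 42.6, 'pos': [0.577, 0.1156, 0.2237], 'yaw_y': 4.09, 'tilt': [0.0, 0.0, -1.0], 'F': [0.7, -2.5, -0.5], 'op': -0.0, 'ff': 0.0}
```

```bash
for i in 1 2 3; do :; done
python3 -m handwheel '[[0,0,0.001,0,0],[0,0,0.002,0,0],[0,0,0.002,0,0],[0,0,0.002,0,0]]'
python3 -m handwheel '[[0,0,0.001,0,0],[0,0,0.002,0,0],[0,0,0.002,0,0],[0,0,0.002,0,0]]'
python3 - <<'E'
from h import *
print(st())
p,P=cloud('top','pics/top14.png')
x,y,z=P[...,0],P[...,1],P[...,2]
hsv=cv2.cvtColor(p,cv2.COLOR_RGB2HSV)
m=(hsv[...,0]>100)&(hsv[...,0]<128)&(hsv[...,1]>90)&(z>.1)&(z<.116)&(y>0)&(y<.2)&(x>.35)&(x<.66)
vx,vy,a,b=cv2.fitLine(P[m][:,:2].astype(np.float32),cv2.DIST_HUBER,0,.01,.01).ravel(); print(m.sum(),np.degrees(np.arctan2(vy,vx)))
E
```

```text
time_s: 42.98
ee_pos: [0.5769, 0.1182, 0.2238]
tcp_rot: [-2.139, -2.3, -0.002]
force: [-0.2, 0.1, 0.2]
opening: -0.004
finger_force: 0.0
time_s: 43.32
ee_pos: [0.577, 0.1196, 0.2237]
tcp_rot: [-2.14, -2.299, -0.0]
force: [0.8, -0.7, 0.6]
opening: -0.001
finger_force: 0.0
{'t': 43.3, 'pos': [0.577, 0.1196, 0.2237], 'yaw_y': 4.1, 'tilt': [-0.0, 0.0, -1.0], 'F': [0.8, -0.7, 0.6], 'op': -0.001, 'ff': 0.0}
160 4.5574994
```

```bash

python3 -m handwheel '[[0,0,0.001,0,0],[0,0,0.002,0,0],[0,0,0.002,0,0],[0,0,0.002,0,0]]'
python3 -m handwheel '[[0,0,0.001,0,0],[0,0,0.002,0,0],[0,0,0.002,0,0],[0,0,0.002,0,0]]'
python3 -c "
from h import *
print(st())"
```

```text
time_s: 43.7
ee_pos: [0.5771, 0.1208, 0.2236]
tcp_rot: [2.141, 2.298, -0.001]
force: [-0.4, -3.8, 0.4]
opening: -0.002
finger_force: 0.0
time_s: 44.03
ee_pos: [0.5772, 0.1212, 0.2235]
tcp_rot: [2.142, 2.296, -0.004]
force: [-1.5, -8.8, 3.1]
opening: -0.001
finger_force: 0.0
{'t': 44.0, 'pos': [0.5772, 0.1212, 0.2235], 'yaw_y': 3.96, 'tilt': [-0.001, -0.003, -1.0], 'F': [-1.5, -8.8, 3.1], 'op': -0.001, 'ff': 0.0}
```

```bash

python3 -m handwheel '[[0,0,0.001,0,0],[0,0,0.002,0,0],[0,0,0.002,0,0],[0,0,0.002,0,0]]'
python3 -m handwheel '[[0,0,0.001,0,0],[0,0,0.002,0,0],[0,0,0.002,0,0],[0,0,0.002,0,0]]'
python3 - <<'E'
from h import *
print(st())
p,P=cloud('scene','pics/s15.png'); cv2.imwrite("pics/c15.png",cv2.resize(p[80:240,240:460,::-1],None,fx=3.5,fy=3.5,interpolation=cv2.INTER_CUBIC))
E
```

```text
time_s: 44.37
ee_pos: [0.5775, 0.1216, 0.2234]
tcp_rot: [2.143, 2.293, -0.007]
force: [-2.7, -13.5, 4.1]
opening: 0.001
finger_force: 0.0
time_s: 44.7
ee_pos: [0.5776, 0.122, 0.2233]
tcp_rot: [2.144, 2.29, -0.011]
force: [-4.1, -19.4, 7.7]
opening: 0.001
finger_force: 0.0
{'t': 44.7, 'pos': [0.5776, 0.122, 0.2233], 'yaw_y': 3.78, 'tilt': [-0.002, -0.008, -1.0], 'F': [-4.1, -19.4, 7.7], 'op': 0.001, 'ff': 0.0}
```

View pics/c15.png

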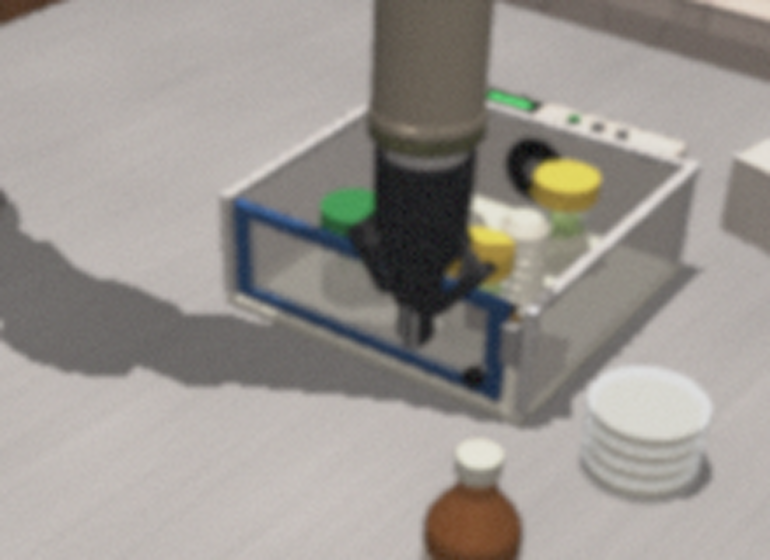

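The crop shows the door flush in its frame, with the fingers on it at (415,325). The force climbs stiffly to 19 N, well above the latch's 3 to 8 N, so the door is on its stop. Now I'll back off, lift clear and check.

```bash

python3 -m handwheel '[[0,0,-0.006,0,0],[0,0,-0.015,0,0],[0,0,-0.035,0,0],[0,0,-0.065,0,0],[0,0,-0.1,0,0]]'
python3 -m handwheel '[[0,0,-0.01,0.03,0],[0,0,-0.04,0.06,0],[0,0,-0.07,0.09,0],[0,0,-0.1,0.12,0],[0,0,-0.13,0.14,0]]'
python3 -m handwheel '[[0,-0.03,-0.03,0,0],[0,-0.06,-0.06,0,0],[0,-0.08,-0.09,0,0],[0,-0.08,-0.12,0,0],[0,-0.08,-0.14,0,0]]'
python3 -m handwheel '[[0,0,0,0,0],[0,0,0,0,0],[0,0,0,0,0]]'
python3 - <<'E'
from h import *
print(st())
p,P=cloud('top','pics/top16.png'); print(jars(p,P))
x,y,z=P[...,0],P[...,1],P[...,2]
hsv=cv2.cvtColor(p,cv2.COLOR_RGB2HSV)
m=(hsv[...,0]>100)&(hsv[...,0]<128)&(hsv[...,1]>90)&(z>.1)&(z<.116)&(y>0)&(y<.2)&(x>.35)&(x<.66)
vx,vy,a,b=cv2.fitLine(P[m][:,:2].astype(np.float32),cv2.DIST_HUBER,0,.01,.01).ravel(); print(m.sum(),np.degrees(np.arctan2(vy,vx)),P[m].min(0),P[m].max(0))
w=(z>.105)&(z<.118)&(hsv[...,1]<70)
for n,mm in(("right",w&(x>.62)&(x<.7)&(y>.14)&(y<.38)),("left",w&(x>.33)&(x<.4)&(y>.14)&(y<.38))):
    vx,vy,a,b=cv2.fitLine(P[mm][:,:2].astype(np.float32),cv2.DIST_HUBER,0,.01,.01).ravel(); print(n,mm.sum(),np.degrees(np.arctan2(-vx,vy)))
cv2.imwrite("pics/c16.png",cv2.resize(p[140:320,100:280,::-1],None,fx=3.3,fy=3.3,interpolation=cv2.INTER_CUBIC))
E
```

```text
time_s: 45.17
ee_pos: [0.5768, 0.0288, 0.224]
tcp_rot: [-2.135, -2.303, -0.004]
force: [0.1, -0.5, 0.2]
opening: -0.003
finger_force: 0.0
time_s: 45.58
ee_pos: [0.5771, -0.103, 0.3667]
tcp_rot: [2.138, 2.3, 0.004]
force: [1.5, 0.8, 0.2]
opening: -0.0
finger_force: 0.0
time_s: 46.0
ee_pos: [0.4953, -0.2462, 0.3639]
tcp_rot: [2.145, 2.294, -0.002]
force: [-0.2, -0.4, 0.6]
opening: -0.001
finger_force: 0.0
time_s: 46.25
ee_pos: [0.4973, -0.2417, 0.3637]
tcp_rot: [-2.139, -2.3, -0.002]
force: [-0.1, -0.5, -0.2]
opening: 0.003
finger_force: 0.0
{'t': 46.2, 'pos': [0.4973, -0.2417, 0.3637], 'yaw_y': 4.15, 'tilt': [0.0, 0.001, -1.0], 'F': [-0.1, -0.5, -0.2], 'op': 0.003, 'ff': 0.0}
{'red': [], 'yellow': [[0.574, 0.207, 0.105, 0.574, 0.207, 0.029], [0.564, 0.35, 0.104, 0.564, 0.35, 0.03]], 'green': [[0.452, 0.191, 0.105, 0.452, 0.19, 0.028], [0.442, 0.334, 0.104, 0.442, 0.334, 0.028], [0.44, 0.439, 0.105, 0.44, 0.438, 0.023]]}
469 4.3342295 [0.37935904 0.1202517  0.1007653 ] [0.64551117 0.14712026 0.11474208]
right 517 -175.94377
left 516 -175.71332
```

View pics/c16.png

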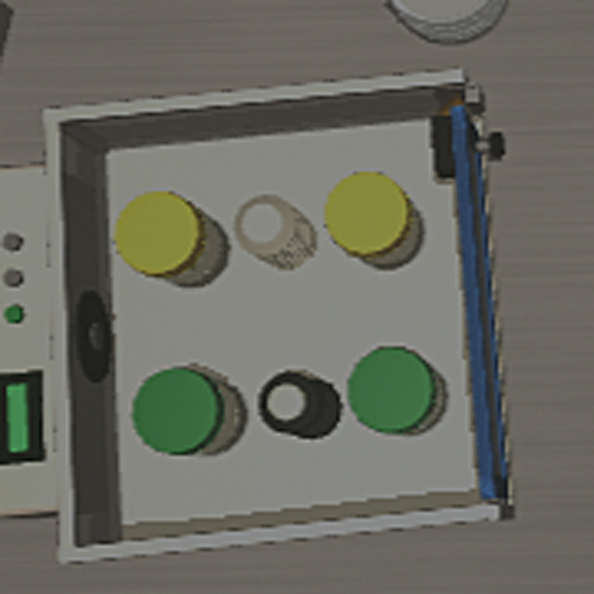

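The crop shows the door shut along (460,110)–(490,495), with the brass bolt at the strike near (455,105). All four jars are upright beside their sensors. The door's angle of 4.3° matches the walls' 4.1–4.3°, so it is fully shut.

```bash
python3 -c "
from rig import robot
print(robot.job_done())"
```

```text
the job is handed in; nothing more can be done
None
```

I handed the job in with both red-capped jars in the pan, the green jars by the light sensor, the yellow jars by the air sensor, and the door shut onto its stop; the latch is judged from the door angle and push force, and no verdict came back.

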